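# Change over the test reader: clear the catch tray, load and index the carousel

## Task

First clear the finished cartridges out of the reader's steel catch tray into the grey tote. Then load the fresh cartridges from the rubber mat one at a time: lay one flat in the open seat of the carousel at the loading window and turn the bar knob counter-clockwise (seen from above) by exactly one click to carry it under the read head, until all are in, ending with the last one under the read head, the others in the positions just ahead of it with no seat skipped, and the open seat empty. Leave the paper cup and the tissue box where they stand.

Things in the scene. Friction and masses are not known exactly. Their poses are not given: they have to be found in the camera images.
- reader: fixed bench-top test reader. Origin on the carousel's axis, on the table; z up; its -x side is the loading side, facing roughly the robot; its -y side carries the catch tray. Round white base 304 mm across, 34 mm high, with an aluminium carousel (286 mm across) on it. A white console block, 110 x 160 mm, 75 mm high, stands at x 165, y -235 mm.
- cover_window (a point): middle of the loading window in the clear, faintly violet plastic cover over the carousel, level with the cover's top, 81 mm above the table (cover 4 mm thick); axes as the reader. The cover spans reader x -148 to 152 mm, y +-152 mm, save the window at x below -26 mm, |y| below 66 mm: only the seat at the loading station is open from above.
- head_top (a point): middle of the top of the grey read head that stands on the cover, 50 x 50 mm, top 103 mm above the table, with a black cap 28 mm across, 4 mm higher
- turntable (a joint): angle of the carousel in rad, growing counter-clockwise seen from above, endless. A spring detent pulls it to rest at the nearest multiple of 60 degrees (1.047 rad), its six positions (within 2 degrees). It starts at rest near 0. About 0.25 N m takes it over to the next; let go within 25 degrees of a position it snaps there.
- seat (a point): centre of the floor of one of the carousel's six equal seats (45 mm above the table, 100 mm from the axis, one every 60 degrees; one stands at the loading station in every rest position); x points outwards. Fences 6 mm high leave 65 mm (x) by 42 mm (y) free, the side ones open over the middle 40 mm for the fingers: a cartridge lies in it flat, long side pointing at the axis.
- knob_grip (a point): middle of the black bar knob on top of the carousel, on its axis, 107 mm above the table; turns with the carousel. The bar is 60 mm long (along this point's x), 16 mm thick (along its y), 34 mm high, from 90 to 124 mm above the table.
- load_point (a point): loading station: where the centre of a cartridge lies when seated there (x -100 mm from the reader's axis, 55 mm above the table). Axes as the reader: x is the seat's long direction. The seat's floor is 10 mm below.
- read_point (a point): read station, below the read head: where a cartridge's centre lies once it has been carried one position (60 degrees) counter-clockwise from the loading station. Axes as the reader.
- second_point (a point): the same, two positions counter-clockwise from the loading station
- third_point (a point): the same, three positions counter-clockwise from the loading station
- tray_floor (a point): middle of the floor of the steel catch tray on the reader's -y side, 6 mm above the table; axes as the reader; inside 254 (x) x 126 (y) mm, walls 4 mm thick, top 18 mm above the table
- tote: loose grey open plastic tote, 220 (x) x 160 (y) x 60 (z) mm outside, walls and floor 4 to 5 mm, 0.6 kg, origin under its centre
- mat: fixed dark rubber mat (250 x 130 x 2 mm) to the left of the reader on which the fresh cartridges lie; origin under its centre
- paper_cup: bystander: brown paper cup, 76 mm across, 85 mm high, origin under its centre
- tissue_box: bystander: carton tissue box 110 x 190 x 75 mm, origin under its centre
- fresh_a: fresh sealed flat test cartridge, a white plastic block 56 (x) x 34 (y) x 20 (z) mm, 45 g, origin at its centre; may lie either face up; starts flat on the rubber mat; two or three of the three are there
- fresh_b: fresh sealed flat test cartridge, a white plastic block 56 (x) x 34 (y) x 20 (z) mm, 45 g, origin at its centre; may lie either face up; starts flat on the rubber mat; two or three of the three are there
- fresh_c: fresh sealed flat test cartridge, a white plastic block 56 (x) x 34 (y) x 20 (z) mm, 45 g, origin at its centre; may lie either face up; starts flat on the rubber mat; two or three of the three are there
- done_a: finished sealed flat test cartridge, a white plastic block 56 (x) x 34 (y) x 20 (z) mm, 45 g, origin at its centre; may lie either face up; starts flat in the steel catch tray; two or three of the three are there
- done_b: finished sealed flat test cartridge, a white plastic block 56 (x) x 34 (y) x 20 (z) mm, 45 g, origin at its centre; may lie either face up; starts flat in the steel catch tray; two or three of the three are there
- done_c: finished sealed flat test cartridge, a white plastic block 56 (x) x 34 (y) x 20 (z) mm, 45 g, origin at its centre; may lie either face up; starts flat in the steel catch tray; two or three of the three are there

How it is judged:
On the way, in this order (a step that is already met when the one before it is completed fails the run):
1. every finished cartridge lies in the tote, let go (x of done_a in the frame of tote between -0.108 and 0.108 m and y of done_a in the frame of tote between -0.078 and 0.078 m and z of done_a in the frame of tote between 0 and 0.055 m and x of done_b in the frame of tote between -0.108 and 0.108 m and y of done_b in the frame of tote between -0.078 and 0.078 m and z of done_b in the frame of tote between 0 and 0.055 m and x of done_c in the frame of tote between -0.108 and 0.108 m and y of done_c in the frame of tote between -0.078 and 0.078 m and z of done_c in the frame of tote between 0 and 0.055 m and linear speed of each of done_a, done_b, done_c below 0.03 m/s and contact force between the fingers and done_a below 0.1 N and contact force between the fingers and done_b below 0.1 N and contact force between the fingers and done_c below 0.1 N), for 0.2 s.
2. a first fresh cartridge has been carried to the read station by the carousel, which rests there (((distance between fresh_a and read_point below 0.012 m and angle between the z axis of fresh_a and the z axis of reader, either way round below 0.12 rad) or (distance between fresh_b and read_point below 0.012 m and angle between the z axis of fresh_b and the z axis of reader, either way round below 0.12 rad) or (distance between fresh_c and read_point below 0.012 m and angle between the z axis of fresh_c and the z axis of reader, either way round below 0.12 rad)) and velocity of joint turntable between -0.15 and 0.15 rad/s and contact force between the fingers and turntable below 0.1 N), for 0.3 s.
3. a second one lies at the read station and the first has gone one position further (all of step 2 and ((distance between fresh_a and second_point below 0.012 m and angle between the z axis of fresh_a and the z axis of reader, either way round below 0.12 rad) or (distance between fresh_b and second_point below 0.012 m and angle between the z axis of fresh_b and the z axis of reader, either way round below 0.12 rad) or (distance between fresh_c and second_point below 0.012 m and angle between the z axis of fresh_c and the z axis of reader, either way round below 0.12 rad))), for 0.3 s.
At the end, for the whole second after the job is handed in: Every finished cartridge at rest in the tote. Every fresh one flat (within 7 degrees) in a carousel seat, centre within 12 mm of the read, second or third point, with one at the read and one at the second point; carousel at rest, so the open seat is empty (x of done_a in the frame of tote between -0.108 and 0.108 m and y of done_a in the frame of tote between -0.078 and 0.078 m and z of done_a in the frame of tote between 0 and 0.055 m and x of done_b in the frame of tote between -0.108 and 0.108 m and y of done_b in the frame of tote between -0.078 and 0.078 m and z of done_b in the frame of tote between 0 and 0.055 m and x of done_c in the frame of tote between -0.108 and 0.108 m and y of done_c in the frame of tote between -0.078 and 0.078 m and z of done_c in the frame of tote between 0 and 0.055 m and linear speed of each of done_a, done_b, done_c below 0.03 m/s and ((distance between fresh_a and read_point below 0.012 m and angle between the z axis of fresh_a and the z axis of reader, either way round below 0.12 rad) or (distance between fresh_a and second_point below 0.012 m and angle between the z axis of fresh_a and the z axis of reader, either way round below 0.12 rad) or (distance between fresh_a and third_point below 0.012 m and angle between the z axis of fresh_a and the z axis of reader, either way round below 0.12 rad)) and ((distance between fresh_b and read_point below 0.012 m and angle between the z axis of fresh_b and the z axis of reader, either way round below 0.12 rad) or (distance between fresh_b and second_point below 0.012 m and angle between the z axis of fresh_b and the z axis of reader, either way round below 0.12 rad) or (distance between fresh_b and third_point below 0.012 m and angle between the z axis of fresh_b and the z axis of reader, either way round below 0.12 rad)) and ((distance between fresh_c and read_point below 0.012 m and angle between the z axis of fresh_c and the z axis of reader, either way round below 0.12 rad) or (distance between fresh_c and second_point below 0.012 m and angle between the z axis of fresh_c and the z axis of reader, either way round below 0.12 rad) or (distance between fresh_c and third_point below 0.012 m and angle between the z axis of fresh_c and the z axis of reader, either way round below 0.12 rad)) and ((distance between fresh_a and read_point below 0.012 m and angle between the z axis of fresh_a and the z axis of reader, either way round below 0.12 rad) or (distance between fresh_b and read_point below 0.012 m and angle between the z axis of fresh_b and the z axis of reader, either way round below 0.12 rad) or (distance between fresh_c and read_point below 0.012 m and angle between the z axis of fresh_c and the z axis of reader, either way round below 0.12 rad)) and ((distance between fresh_a and second_point below 0.012 m and angle between the z axis of fresh_a and the z axis of reader, either way round below 0.12 rad) or (distance between fresh_b and second_point below 0.012 m and angle between the z axis of fresh_b and the z axis of reader, either way round below 0.12 rad) or (distance between fresh_c and second_point below 0.012 m and angle between the z axis of fresh_c and the z axis of reader, either way round below 0.12 rad)) and velocity of joint turntable between -0.15 and 0.15 rad/s); the robot touches nothing.
It fails at once if a bystander (cup, tissue box) is moved more than 40 mm (distance of any of paper_cup, tissue_box from where it was at the start of the episode above 0.04 m).
Of fresh_a, fresh_b, fresh_c only 2 to 3 are there at a start; the rules pass over those that are not, and their reading is None.
Of done_a, done_b, done_c only 2 to 3 are there at a start; the rules pass over those that are not, and their reading is None.
At some moment in a run one of done_a, done_b, done_c may be knocked a few centimetres aside while the robot is not near it.
Once in a run the grip may slacken for a moment while it holds something.
It also fails if it takes over 210 s, if anything falls off the work surface, if the arm or the gripper's body presses on something with over 40 N, if the wrist force passes 120 N, or if a joint passes its speed limit or range.

## Robot

A 6-joint arm with a two-finger parallel gripper is mounted at the origin on the work surface. World frame = base frame: x ahead of the robot, y to its left, z up, the work surface at z = 0. Lengths are in m, angles in rad, forces in N, time in s.
With the tool pointing down it reaches from about 0.25 to 0.775 m from the base axis. Payload 4 kg.
Tool frame: the origin (TCP) lies on the centre line of the jaws, within the pads' length; the fingertips stand 17 mm ahead of it and the grasp point (between the pads) lies 2 mm behind it; z points along the fingers, y is the line along which they close (so a half turn about z gives the same grasp; the last joint's range is limited). The gripper opens to 94 mm and grips with 3 to 60 N. Pads are 16 mm wide; open, the fingers measure 119 mm over their backs; the gripper's body (75 mm by 177 mm) begins 78 mm behind the grasp point.
Start: joints at [1.229, 0.087, 1.371, -0, 1.684, -0.103], TCP at [0.13, 0.534, 0.223] pointing down, gripper open.
Joint ranges: [-3.1, 3.1], [-0.76, 2.03], [0.27, 2.55], [-1.08, 4.22], [0.17, 2.65], [-2.57, 2.57]. Speed limits (rad/s): [2.79, 2.79, 3.14, 3.14, 3.14, 3.14].

## Interface

Orientations are given as [roll, pitch, yaw] about the fixed x, y, z axes, in that order (R = Rz(yaw) Ry(pitch) Rx(roll)).
In Python, from bench import robot gives the robot as it stands.
- The arm moves only by the tool servo_tool, never from a script. Its argument "plan" is a list of rows, each a list of 7 numbers: the shift along the tool's x, y, z normalised to -1 to 1, where 1 is 0.1 m, then the turn, a rotation vector about the tool's x, y, z normalised to -1 to 1, where 1 is pi/2 rad, then the finger opening in mm, from 0 to 94. In form: [[x, y, z, ax, ay, az, gripper], ...]. A call has 1 to 12 rows; each row is the pose to reach, as a shift and turn from the pose commanded when the call began, along the tool's axes at that moment; what a row does not reach only later rows make up. A row lasts 1/12 s, in which the tool goes at most 41.7 mm and 7.16 degrees, less where a joint would pass 70% of its speed; a pose out of reach is approached as far as the arm can. A call with a number of a shift or a turn outside -1 to 1 is refused whole. A call with a gripper value outside its range is refused whole. The fingers move at their own pace and stop on an object; the grip force is fixed at half the most. Time passes only in rows, so rows that repeat a pose let the fingers close. It gives the time, the measured TCP pose, the force, the opening and the grip force at its end, in the units of the state.
- robot.get_obs(): the state, without advancing time (a new reading comes with each control period).
- robot.snapshot(name): name is "scene" or "top"; returns the picture (420x560x3 uint8, red, green, blue); there is no depth.
- robot.camera_params(name): a dict with "camera_matrix" (3x3 intrinsics, pixels), "rvec" (rotation vector, rad) and "tvec" (3), from world to camera coordinates, as OpenCV has them. Camera axes: x right, y down, z forward; pixel columns grow to the right and rows downward; lengths in m; the calibration is good to about 2 mm. A picture is of the moment at which its call begins. camera_params takes no time and is no camera call.
- robot.close_job(): hands the job in; it is judged then, once.
Trained networks look in the newest picture that a camera, given by its name, has taken for a name from the list of things; names that differ only in an ending like _2 or _b are one class to them, and where a whole thing is asked for, a point or a joint stands for the part that bears it (a point fixed in the world has none). Each returns a list of dicts, best first, with "conf" (0 to 1); they miss things now and then, are a little off and sometimes report something else, mostly with a low value. They report only what shows in the picture. A call takes as long as a camera call.
- robot.find_in(thing, camera): "extent" ([centre column, centre row, width, height] in pixels, round what is visible of it).
The state is a dict: "time": time; "joint_positions": joint angles; "qvel": joint speeds; "joint_torque": joint torques, N m; "tool_pos": TCP position; "ee_rot": TCP orientation; "wrist_force": force on the tool from outside, world axes, zero at the start; "wrist_torque": the same for the moment, N m; "width": finger opening in m; "finger_force": force on a finger pad.
Only numpy, scipy, OpenCV 4.12 (cv2) and the standard library are available. Lean on these libraries where they do the work, as an engineer would, in place of code of your own. Each camera call takes 0.05 s, during which the arm holds its last target. There are 200 camera calls.

## Working session

There is one attempt and no reset: what is moved stays moved. The work goes in short steps, Python scripts to look and compute and a tool call to move; the robot and the scene stay as the last step left them, time stands still between calls to the robot, and variables do not carry over. Pictures are saved under pics/ and viewed, at most 14 in all, crops included, and the job is handed in when it is done.

Besides the shell and the picture viewer there is one more tool, called after "Emit:" as a command line: name --pt "numbers of a row" for each row, then --argument value for the rest. servo_tool: Moves the arm, as the interface text tells. Scaled input: -1 to 1 covers 0.1 m each way for a shift and pi/2 rad each way for a turn. Its arguments: {"type":"object","properties":{"plan":{"type":"array","items":{"type":"array","items":{"type":"number"}}}},"required":["plan"]}

```bash
mkdir -p pics; ls
python3 - <<'E'
from bench import robot
import cv2
o=robot.get_obs(); print(o['time'],o['tool_pos'],o['ee_rot'],o['width'])
for c in ("scene","top"):
    cv2.imwrite(f"pics/{c}0.png",robot.snapshot(c)[:,:,::-1]); print(c,robot.camera_params(c))
for t in ("reader","fresh_a","done_a","tote","head_top","knob_grip","mat","tray_floor"):
    print(t,[(d['conf'],d['extent']) for d in robot.find_in(t,"top")][:6])
E
```

```text
pics
0.0 [0.12993648 0.53392055 0.22131647] [-3.13945385e+00 -2.18398552e-04  2.90277305e+00] 0.09389999401899253
scene {'camera_matrix': array([[435.96866475,   0.        , 282.94601755],
       [  0.        , 435.96866475, 219.44679839],
       [  0.        ,   0.        ,   1.        ]]), 'rvec': array([ 1.41253147,  1.98638728, -0.94519355]), 'tvec': array([ 0.14205395, -0.26084633,  1.59315881])}
top {'camera_matrix': array([[404.99655943,   0.        , 285.40034946],
       [  0.        , 404.99655943, 216.26020982],
       [  0.        ,   0.        ,   1.        ]]), 'rvec': array([ 2.11805515, -2.15604432,  0.16047651]), 'tvec': array([0.04190078, 0.57993599, 0.8373642 ])}
reader [(0.75, [371.9, 207.9, 215.0, 184.9]), (0.18, [218.4, 255.4, 18.5, 28.0])]
fresh_a [(0.78, [216.4, 292.4, 19.7, 24.3]), (0.66, [212.6, 219.3, 17.6, 22.6])]
done_a [(0.86, [435.4, 205.2, 15.2, 29.6]), (0.7, [439.4, 276.2, 21.1, 28.1]), (0.64, [435.4, 241.9, 17.5, 24.9])]
tote [(0.92, [131.8, 269.6, 87.5, 107.7]), (0.27, [337.9, 238.7, 67.2, 84.2])]
head_top [(0.6, [370.6, 207.9, 216.2, 186.9])]
knob_grip [(0.57, [342.6, 240.9, 65.4, 89.9])]
mat [(0.68, [216.4, 257.8, 70.4, 117.9]), (0.32, [436.6, 244.0, 18.8, 25.6])]
tray_floor [(0.59, [373.4, 208.8, 216.1, 187.1])]
```

View pics/top0.png

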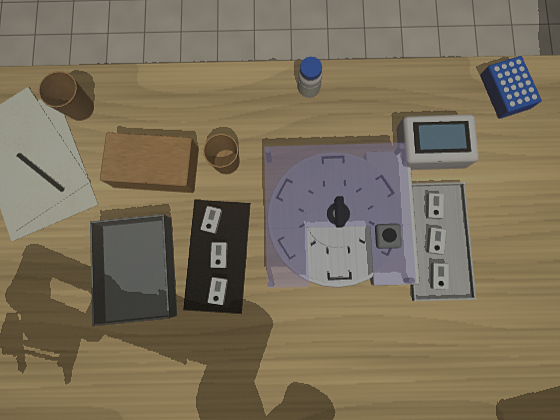

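View pics/scene0.png

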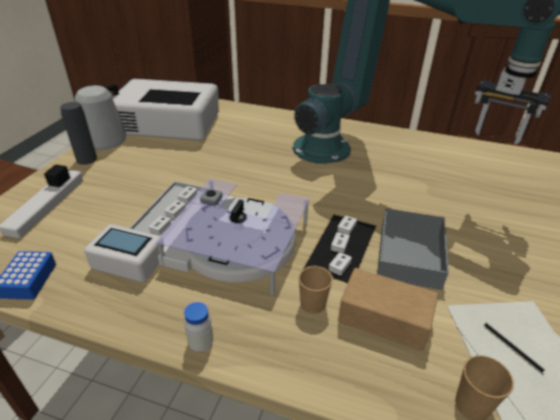

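Top picture: tote about (132,270), mat with three fresh at (211,219), (218,254), (217,291), reader with knob at (340,212), head cap at (389,235), and tray with three done at (435,205), (437,239), (441,275). A cup is at (222,150) and the tissue box at (150,160). Next I'll measure more closely.

```bash
cat > h.py <<'E'
from bench import robot
import cv2, numpy as np
from scipy.spatial.transform import Rotation as Ro
def cam(n):
    p=robot.camera_params(n); return p['camera_matrix'],cv2.Rodrigues(np.array(p['rvec']))[0],np.array(p['tvec']).reshape(3)
def p2w(n,uv,z):
    K,R,t=cam(n); uv=np.atleast_2d(uv).astype(float)
    d=(R.T@np.linalg.inv(K)@np.c_[uv,np.ones(len(uv))].T).T; c=-R.T@t
    return c+d*((z-c[2])/d[:,2])[:,None]
def w2p(n,X):
    K,R,t=cam(n); q=(K@(R@np.atleast_2d(X).T+t[:,None])).T; return q[:,:2]/q[:,2:]
def rects(img,x0,y0,x1,y1,th,z,amin=150,amax=700,n='top'):
    """white blobs -> world centre, yaw of the long side"""
    s=4; g=cv2.resize(img[y0:y1,x0:x1].min(axis=2),None,fx=s,fy=s,interpolation=cv2.INTER_CUBIC)
    m=cv2.morphologyEx((g>th).astype(np.uint8),cv2.MORPH_CLOSE,np.ones((13,13)))
    out=[]
    for c in cv2.findContours(m,cv2.RETR_EXTERNAL,cv2.CHAIN_APPROX_NONE)[0]:
        a=cv2.contourArea(c)/s/s
        if not amin<a<amax: continue
        b=(cv2.boxPoints(cv2.minAreaRect(c))+.5)/s-.5+[x0,y0]
        w=p2w(n,b,z)[:,:2]; e=[w[1]-w[0],w[2]-w[1]]; l=[np.linalg.norm(k) for k in e]
        k=e[int(np.argmax(l))]; out.append((w.mean(0).round(4),round(np.degrees(np.arctan2(k[1],k[0]))%180,1),np.round(sorted(l),4),b.mean(0).round(1)))
    return out
E
python3 - <<'E'
from h import *
im=cv2.imread('pics/top0.png')
for r in rects(im,185,200,250,315,120,.018): print('fresh',*r)
for r in rects(im,418,185,470,297,180,.022): print('done',*r)
print('cap',p2w('top',[389,235],.107),'knob',p2w('top',[340,212],.124))
cv2.imwrite('pics/crop.png',cv2.resize(im[110:310,255:485],None,fx=3,fy=3,interpolation=cv2.INTER_CUBIC))
E
```

```text
fresh [0.4228 0.1845] 170.8 [0.0337 0.0555] [216.9 290.7]
fresh [0.5017 0.1826] 178.9 [0.0335 0.0551] [218.  254.6]
fresh [0.5819 0.2003] 165.1 [0.0337 0.0562] [210.5 219. ]
cap [[ 0.52899528 -0.17604845  0.107     ]] knob [[ 0.57479181 -0.07733091  0.124     ]]
```

View pics/crop.png

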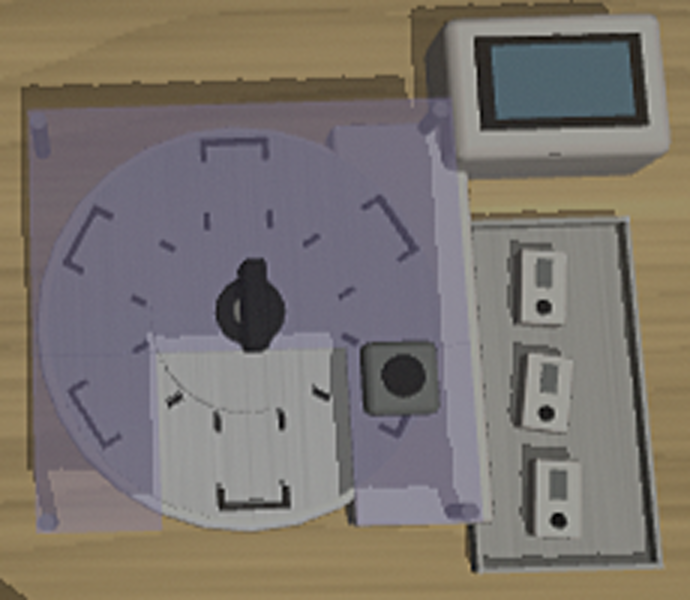

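Run:
```python
from h import *
from scipy.optimize import least_squares
im=cv2.imread('pics/top0.png')
f=lambda q:(np.atleast_2d(q).astype(float)+.5)/3-.5+[255,110]
P=[((403,376),(-50,-86.6,107)),((30,110),(152,152,81)),((40,530),(-148,152,81)),((490,520),(-148,-152,81)),((150,335),(-26,66,81)),((160,530),(-148,66,81)),((350,524),(-148,-66,81)),((255,487),(-132.5,0,51))]
uv=f([p[0] for p in P]); X=np.array([p[1] for p in P])/1e3
def W(v): c,s=np.cos(v[2]),np.sin(v[2]); return np.c_[v[0]+c*X[:,0]-s*X[:,1],v[1]+s*X[:,0]+c*X[:,1],X[:,2]]
r=least_squares(lambda v:(w2p('top',W(v))-uv).ravel(),[.57,-.08,0],loss='soft_l1')
print(r.x,np.degrees(r.x[2])); print((w2p('top',W(r.x))-uv).round(1))
t=p2w('top',f([(472,217),(628,217),(660,567),(476,572)]),.018); print('tray',t.round(4),t.mean(0))
print('knob ends',p2w('top',f([(253,258),(257,350)]),.124))
D=f([(543,285),(546,391),(556,497)]); print('done',p2w('top',D,.026))
# refine done: adaptive blob
for th in (205,190,175,160):
    print(th,[ (r[0],r[1],r[2]) for r in rects(im,420,185,450,297,th,.026,amin=250)])
t=p2w('top',[(91,222),(166,214),(176,317),(92,325)],.06); print('tote',t.round(3),t.mean(0))
print('cup',p2w('top',[222,145],.085),'box',p2w('top',[(107,133),(193,137),(190,189),(101,183)],.075).round(3))
```

```text
[ 0.57973421 -0.07972242  0.00650498] 0.37270766853728826
[[-4.7 -0.6]
 [ 0.  -1.2]
 [-1.   0.2]
 [-1.6  0. ]
 [ 2.7  4.8]
 [ 1.3 -0.8]
 [ 2.8 -0.3]
 [-0.2  5.2]]
tray [[ 0.6585 -0.2574  0.018 ]
 [ 0.6562 -0.3752  0.018 ]
 [ 0.3963 -0.3761  0.018 ]
 [ 0.3949 -0.243   0.018 ]] [ 0.52648077 -0.31293362  0.018     ]
knob ends [[ 0.60790018 -0.07659669  0.124     ]
 [ 0.54610287 -0.0768945   0.124     ]]
done [[ 0.60369906 -0.30418715  0.026     ]
 [ 0.52462979 -0.3004707   0.026     ]
 [ 0.44759426 -0.30190795  0.026     ]]
205 []
190 []
175 []
160 []
tote [[0.574 0.449 0.06 ]
 [0.588 0.288 0.06 ]
 [0.372 0.261 0.06 ]
 [0.358 0.435 0.06 ]] [0.47289516 0.35829347 0.06      ]
cup [[0.73147589 0.16461063 0.085     ]] box [[0.767 0.418 0.075]
 [0.754 0.23  0.075]
 [0.639 0.234 0.075]
 [0.655 0.425 0.075]]
```

Run:
```python
from h import *
K,R,t=cam('top'); print('cam',-R.T@t, 'axis',R[2])
im=cv2.imread('pics/top0.png'); s=4; x0,y0=258,135
c=cv2.resize(im[y0:y0+150,x0:x0+165],None,fx=s,fy=s,interpolation=cv2.INTER_CUBIC)
def draw(v,pts,z,col):
    a=np.array(pts)/1e3; cc,ss=np.cos(v[2]),np.sin(v[2])
    X=np.c_[v[0]+cc*a[:,0]-ss*a[:,1],v[1]+ss*a[:,0]+cc*a[:,1],np.full(len(a),z/1e3)]
    q=((w2p('top',X)-[x0,y0]+.5)*s).round().astype(int); cv2.polylines(c,[q],False,col,1)
v=[.577,-.0767,np.radians(.3)]
draw(v,[(-148,66),(-26,66),(-26,-66),(-148,-66),(-148,-152),(152,-152),(152,152),(-148,152),(-148,66)],81,(0,0,255))
draw(v,[(-67.5,21),(-132.5,21),(-132.5,-21),(-67.5,-21)],51,(0,255,0))
th=np.linspace(0,2*np.pi,80)
draw(v,np.c_[143*np.cos(th),143*np.sin(th)],45,(255,0,0))
draw(v,[(30,8),(-30,8),(-30,-8),(30,-8),(30,8)],124,(0,255,255))
draw(v,np.c_[-50+14*np.cos(th),-86.6+14*np.sin(th)],107,(0,255,255))
cv2.imwrite('pics/ov.png',c)
```

```text
cam [0.44313187 0.02718091 0.91769034] axis [ 0.15568563  0.00498899 -0.98779405]
```

View pics/ov.png

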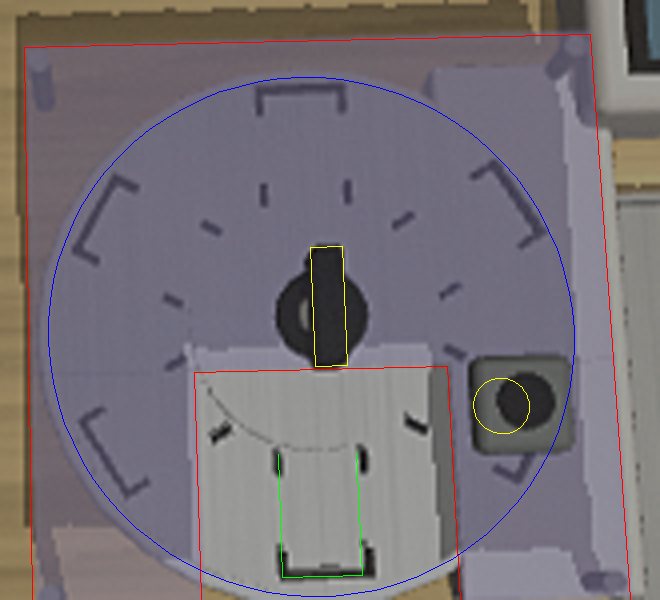

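Run:
```python
from h import *
from scipy.optimize import least_squares
P={180:[(280,577),(373,574)],0:[(345,86),(257,88)],-60:[(541,233),(493,163)],60:[(117,178),(76,250)],120:[(82,418),(127,493)]}
# order: (-y side in seat frame first?) seat frame x outwards; print fit with both
uv=[];A=[];S=[]
for a,(p,q) in P.items():
    uv+=[p,q];A+=[a,a];S+=[-1,1]
uv=(np.array(uv)+.0)/4-.5+[258,135];A=np.radians(A);S=np.array(S,float)
S[0:2]*=-1  # load: left in image=+y world = -y in seat frame
S[0:2]=[-1,1]
def W(v):
    a=A+v[2]; r=.134+v[3]; h=S*(.0225+v[4])
    return np.c_[v[0]+r*np.cos(a)-h*np.sin(a),v[1]+r*np.sin(a)+h*np.cos(a),np.full(len(a),.051)]
r=least_squares(lambda v:(w2p('top',W(v))-uv).ravel(),[.577,-.077,0,0,0],loss='soft_l1')
print(r.x,np.degrees(r.x[2]));print((w2p('top',W(r.x))-uv).round(1).tolist())
im=cv2.imread('pics/top0.png'); s=8
c=cv2.resize(im[185:297,420:455],None,fx=5,fy=5,interpolation=cv2.INTER_CUBIC)
t=cv2.resize(im[200:330,85:255],None,fx=4,fy=4,interpolation=cv2.INTER_CUBIC)
o=np.zeros((560,680+175,3),np.uint8);o[:520,:680]=t;o[:560,680:]=c
cv2.imwrite('pics/c2.png',cv2.resize(o,None,fx=.93,fy=.93))
```

```text
[ 0.57852799 -0.07761015  0.01638051 -0.00069497  0.00124495] 0.9385340787810533
[[0.4, -0.2], [-0.3, -0.2], [-0.4, 0.1], [0.2, 0.4], [0.3, 0.3], [0.1, -0.2], [-0.1, -0.6], [-0.1, 0.1], [-0.3, 0.1], [0.2, 0.2]]
```

View pics/c2.png

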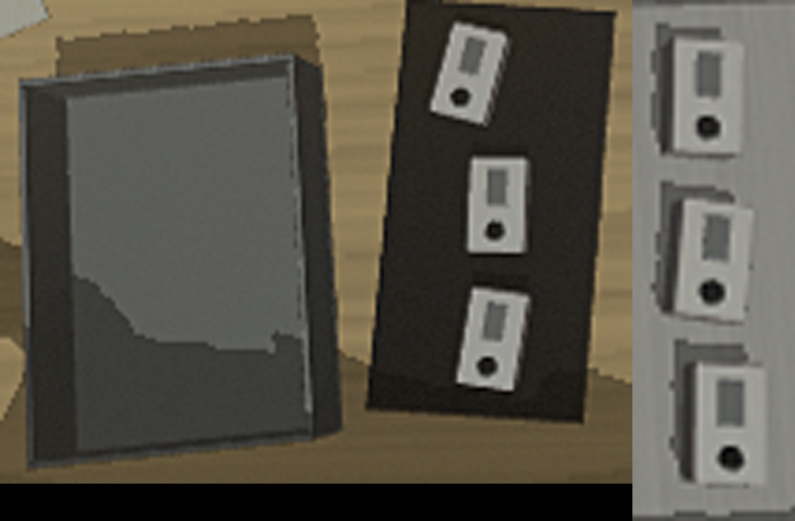

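The carousel fits very well: axis (0.5785, -0.0776), rotated about 0.9°. In this crop the tote's rim spans (20,55)-(340,468) and the done cartridges' top faces centre on (707,97), (714,260) and (729,423). Now I turn the tool to yaw 0 and move forward.

Emit:
servo_tool --pt "0 0 0 0 0 0.924 94" --pt "0 0 0 0 0 0.924 94" --pt "0 0 0 0 0 0.924 94" --pt "0 0 0 0 0 0.924 94" --pt "0 0 0 0 0 0.924 94" --pt "0 0 0 0 0 0.924 94" --pt "0 0 0 0 0 0.924 94" --pt "0 0 0 0 0 0.924 94" --pt "0 0 0 0 0 0.924 94" --pt "0 0 0 0 0 0.924 94" --pt "0 0 0 0 0 0.924 94" --pt "0 0 0 0 0 0.924 94"

```text
time: 1.5
tool_pos: [0.1301, 0.5344, 0.2225]
ee_rot: [3.142, -0.0, 1.446]
wrist_force: [0.7, 0.1, 0.4]
width: 0.094
finger_force: 0.0
```

Emit:
servo_tool --pt "0 0 0 0 0 0.924 94" --pt "0 0 0 0 0 0.924 94" --pt "0 0 0 0 0 0.924 94" --pt "0 0 0 0 0 0.924 94" --pt "0 0 0 0 0 0.924 94" --pt "0 0 0 0 0 0.924 94" --pt "0 0 0 0 0 0.924 94" --pt "0 0 0 0 0 0.924 94" --pt "0 0 0 0 0 0.924 94" --pt "0 0 0 0 0 0.924 94" --pt "0 0 0 0 0 0.924 94" --pt "0 0 0 0 0 0.924 94"

```text
time: 2.5
tool_pos: [0.1804, 0.5088, 0.2197]
ee_rot: [-3.113, 0.038, 0.106]
wrist_force: [0.6, 0.6, -0.3]
width: 0.0939
finger_force: 0.0
```

Emit:
servo_tool --pt "0.5 0.5 0 0 0 0 94" --pt "1 1 0 0 0 0 94" --pt "1 1 0 0 0 0 94" --pt "1 1 0 0 0 0 94" --pt "1 1 0 0 0 0 94"

```text
time: 2.92
tool_pos: [0.292, 0.4181, 0.2127]
ee_rot: [-3.115, 0.038, 0.102]
wrist_force: [-0.9, 0.9, -0.3]
width: 0.0942
finger_force: 0.0
```

Run:
```python
from h import *
o=robot.get_obs(); print(o['time'],o['tool_pos'],o['ee_rot'],o['joint_positions'].round(2) if hasattr(o['joint_positions'],'round') else o['joint_positions'])
for q in ([(675,37),(742,42),(737,157),(672,152)],[(682,198),(753,207),(744,322),(677,315)],[(697,360),(765,365),(762,485),(693,480)]):
    w=p2w('top',(np.array(q)-[632,0])/4.65-[.4,.4]+[420,185],.026)[:,:2]
    a=(w[0]+w[1]-w[2]-w[3])/2; b=(w[0]+w[3]-w[1]-w[2])/2
    print(w.mean(0).round(4),'yaw',np.degrees(np.arctan2(a[1],a[0])).round(1),np.linalg.norm(a),np.linalg.norm(b))
```

```text
2.9167 [0.29197251 0.4181082  0.21274114] [-3.11451269  0.03814798  0.1022673 ] [0.82 0.   1.48 0.05 1.67 2.29]
[ 0.602 -0.304] yaw -6.2 0.05634029178903813 0.031546448858723125
[ 0.5234 -0.3016] yaw -7.7 0.055456410304487086 0.03258427719271757
[ 0.4474 -0.303 ] yaw -6.1 0.05569467251307991 0.031855435660892994
```

Emit:
servo_tool --pt "0.4 0.5 0 0 0 0 60" --pt "0.7 1 0 0 0 0 60" --pt "0.7 1 0 0 0 0 60" --pt "0.7 1 0 0 0 0 60"

```text
time: 3.25
tool_pos: [0.3724, 0.3249, 0.207]
ee_rot: [-3.116, 0.038, 0.102]
wrist_force: [0.7, 0.1, -0.6]
width: 0.0709
finger_force: 0.0
```

Emit:
servo_tool --pt "0.4 0.5 0 0 0 0 60" --pt "0.8 1 0 0 0 0 60" --pt "0.8 1 0 0 0 0 60" --pt "0.8 1 0 0 0 0 60" --pt "0.8 1 0 0 0 0 60"

```text
time: 3.67
tool_pos: [0.4601, 0.2376, 0.2011]
ee_rot: [-3.113, 0.04, 0.105]
wrist_force: [0.3, 0.9, 0.4]
width: 0.0597
finger_force: 0.0
```

Emit:
servo_tool --pt "0 0.5 0 0 0 0 60" --pt "0 1 0 0 0 0 60" --pt "0 1 0 0 0 0 60" --pt "0 1 0 0 0 0 60" --pt "0 1 0 0 0 0 60"

```text
time: 4.08
tool_pos: [0.4695, 0.1401, 0.199]
ee_rot: [-3.112, 0.039, 0.109]
wrist_force: [1.0, 0.5, -0.5]
width: 0.0601
finger_force: 0.0
```

Emit:
servo_tool --pt "0 0.5 0 0 0 0 60" --pt "0 1 0 0 0 0 60" --pt "0 1 0 0 0 0 60" --pt "0 1 0 0 0 0 60" --pt "0 1 0 0 0 0 60"

```text
time: 4.5
tool_pos: [0.4808, 0.0409, 0.1959]
ee_rot: [-3.112, 0.039, 0.109]
wrist_force: [0.2, -0.5, 0.9]
width: 0.0601
finger_force: 0.0
```

Emit:
servo_tool --pt "0 0.5 0 0 0 0 60" --pt "0 1 0 0 0 0 60" --pt "0 1 0 0 0 0 60" --pt "0 1 0 0 0 0 60" --pt "0 1 0 0 0 0 60"

```text
time: 4.92
tool_pos: [0.4918, -0.0584, 0.193]
ee_rot: [-3.112, 0.039, 0.109]
wrist_force: [-0.3, 0.9, 0.7]
width: 0.0599
finger_force: 0.0
```

Emit:
servo_tool --pt "0 0.5 0 0 0 0 60" --pt "0 1 0 0 0 0 60" --pt "0 1 0 0 0 0 60" --pt "0 1 0 0 0 0 60" --pt "0 1 0 0 0 0 60"

```text
time: 5.33
tool_pos: [0.5027, -0.1577, 0.1901]
ee_rot: [-3.111, 0.039, 0.109]
wrist_force: [-0.2, 0.4, -0.5]
width: 0.0599
finger_force: 0.0
```

```bash
cat >> h.py <<'E'
def go(*targets):
    """units for chained calls: targets (x,y,z,yaw deg)"""
    o=robot.get_obs(); p=np.array(o['tool_pos']); R=Ro.from_euler('xyz',o['ee_rot'])
    print('t',round(o['time'],2),'pos',p.round(4),'rpy',np.round(np.degrees(o['ee_rot']),1),'w',round(o['width'],4),'q6',round(o['joint_positions'][5],2))
    for x,y,z,yaw in targets:
        d=Ro.from_euler('xyz',[np.pi,0,np.radians(yaw)])
        print((x,y,z,yaw),(R.inv().apply(np.array([x,y,z])-p)/.1).round(3),((R.inv()*d).as_rotvec()/(np.pi/2)).round(3)); p=np.array([x,y,z]);R=d
E
python3 -c "
from h import *
go((.51,-.24,.17,-7),(.5234,-.3016,.08,-7),(.5234,-.3016,.025,-7))"
```

```text
t 5.33 pos [ 0.5027 -0.1577  0.1901] rpy [-178.3    2.2    6.3] w 0.0599 q6 1.05
(0.51, -0.24, 0.17, -7) [-0.009  0.832  0.176] [-0.016  0.027  0.147]
(0.5234, -0.3016, 0.08, -7) [0.208 0.595 0.9  ] [0. 0. 0.]
(0.5234, -0.3016, 0.025, -7) [ 0.   -0.    0.55] [0. 0. 0.]
```

Emit:
servo_tool --pt "-0.009 0.4 0.1 -0.008 0.013 0.07 64" --pt "-0.009 0.832 0.176 -0.016 0.027 0.147 64" --pt "-0.009 0.832 0.176 -0.016 0.027 0.147 64" --pt "-0.009 0.832 0.176 -0.016 0.027 0.147 64"

```text
time: 5.67
tool_pos: [0.5094, -0.2405, 0.1696]
ee_rot: [-3.141, 0.001, -0.122]
wrist_force: [0.9, 0.8, -0.3]
width: 0.0636
finger_force: 0.0
```

Emit:
servo_tool --pt "0.1 0.3 0.3 0 0 0 64" --pt "0.208 0.595 0.6 0 0 0 64" --pt "0.208 0.595 0.9 0 0 0 64" --pt "0.208 0.595 0.9 0 0 0 64" --pt "0.208 0.595 0.9 0 0 0 64"

```text
time: 6.08
tool_pos: [0.5223, -0.3005, 0.0788]
ee_rot: [-3.139, 0.004, -0.121]
wrist_force: [0.9, -0.3, 0.7]
width: 0.0642
finger_force: 0.0
```

```bash
python3 -c "
from h import *
cv2.imwrite('pics/t1.png',robot.snapshot('top')[:,:,::-1]); print([(d['conf'],d['extent']) for d in robot.find_in('done_a','top')])
go((.5234,-.3016,.025,-7))"
```

```text
[(0.92, [440.1, 278.0, 17.7, 25.7]), (0.83, [435.6, 203.6, 19.7, 19.1]), (0.48, [434.4, 250.1, 15.0, 4.9])]
t 6.18 pos [ 0.5243 -0.3023  0.0829] rpy [179.9  -0.2  -6.9] w 0.0641 q6 1.07
(0.5234, -0.3016, 0.025, -7) [-0.012 -0.007  0.579] [ 0.001 -0.002  0.001]
```

Emit:
servo_tool --pt "0 0 0.3 0 0 0 64" --pt "0 0 0.53 0 0 0 64" --pt "0 0 0.53 0 0 0 64" --pt "0 0 0.53 0 0 0 20" --pt "0 0 0.53 0 0 0 20" --pt "0 0 0.53 0 0 0 20" --pt "0 0 0.53 0 0 0 20" --pt "0 0 0.53 0 0 0 20" --pt "0 0 0.53 0 0 0 20" --pt "0 0 0.53 0 0 0 20"

```text
time: 7.02
tool_pos: [0.5237, -0.3045, 0.0291]
ee_rot: [3.139, -0.003, -0.124]
wrist_force: [-0.7, 0.9, 4.5]
width: 0.0335
finger_force: 30.0
```

Emit:
servo_tool --pt "0 0 -0.3 0 0 0 20" --pt "0 0 -0.6 0 0 0 20" --pt "0 0 -0.9 0 0 0 20" --pt "0 0 -1 0 0 0 20" --pt "0 0 -1 0 0 0 20"

```text
time: 7.43
tool_pos: [0.5245, -0.3051, 0.1311]
ee_rot: [3.137, -0.007, -0.124]
wrist_force: [-0.3, -0.4, 0.3]
width: 0.0333
finger_force: 30.0
```

```bash
python3 -c "
from h import *
go((.51,-.2,.17,0))"
```

```text
t 7.43 pos [ 0.5245 -0.3051  0.1311] rpy [179.7  -0.4  -7.1] w 0.0333 q6 1.07
(0.51, -0.2, 0.17, 0) [-0.27  -1.023 -0.396] [ 0.003 -0.004 -0.079]
```

Emit:
servo_tool --pt "0 0 -0.35 0 0 -0.04 20" --pt "0 0 -0.7 0 0 -0.079 20" --pt "0 0 -0.7 0 0 -0.079 20"

```text
time: 7.68
tool_pos: [0.5247, -0.3051, 0.2026]
ee_rot: [3.135, -0.008, 0.002]
wrist_force: [1.7, -0.1, 1.1]
width: 0.0341
finger_force: 30.0
```

Emit:
servo_tool --pt "-0.03 -0.33 0 0 0 0 20" --pt "-0.06 -0.66 0 0 0 0 20" --pt "-0.085 -1 0 0 0 0 20"

```text
time: 7.93
tool_pos: [0.513, -0.2028, 0.1939]
ee_rot: [-3.141, 0.004, -0.002]
wrist_force: [0.3, -0.3, -0.1]
width: 0.033
finger_force: 30.0
```

Emit:
servo_tool --pt "-0.03 -0.33 0 0 0 0 20" --pt "-0.06 -0.66 0 0 0 0 20" --pt "-0.085 -1 0 0 0 0 20"

```text
time: 8.18
tool_pos: [0.5042, -0.1022, 0.1939]
ee_rot: [3.141, 0.004, -0.001]
wrist_force: [1.0, -0.3, -1.3]
width: 0.0336
finger_force: 30.0
```

Emit:
servo_tool --pt "-0.03 -0.33 0 0 0 0 20" --pt "-0.06 -0.66 0 0 0 0 20" --pt "-0.085 -1 0 0 0 0 20"

```text
time: 8.43
tool_pos: [0.4956, -0.0023, 0.1939]
ee_rot: [3.141, 0.004, -0.001]
wrist_force: [0.7, 1.6, 0.6]
width: 0.0335
finger_force: 30.0
```

Emit:
servo_tool --pt "-0.03 -0.33 0 0 0 0 20" --pt "-0.06 -0.66 0 0 0 0 20" --pt "-0.085 -1 0 0 0 0 20"

```text
time: 8.68
tool_pos: [0.4871, 0.0976, 0.1937]
ee_rot: [3.14, 0.004, -0.0]
wrist_force: [1.1, 0.0, -1.0]
width: 0.0338
finger_force: 30.0
```

Emit:
servo_tool --pt "-0.03 -0.33 0 0 0 0 20" --pt "-0.06 -0.66 0 0 0 0 20" --pt "-0.085 -1 0 0 0 0 20"

```text
time: 8.93
tool_pos: [0.4786, 0.1975, 0.1935]
ee_rot: [3.139, 0.004, -0.0]
wrist_force: [0.9, 0.3, -0.1]
width: 0.0335
finger_force: 30.0
```

Emit:
servo_tool --pt "-0.03 -0.33 0 0 0 0 20" --pt "-0.06 -0.66 0 0 0 0 20" --pt "-0.085 -1 0 0 0 0 20" --pt "-0.085 -1 0 0 0 0 20"

```text
time: 9.27
tool_pos: [0.4692, 0.301, 0.1928]
ee_rot: [3.141, 0.005, 0.006]
wrist_force: [0.2, -0.5, -1.4]
width: 0.0334
finger_force: 30.0
```

```bash
python3 -c "
from h import *
i=robot.snapshot('top')
cv2.imwrite('pics/t2.png',i[:,:,::-1]); print([(d['conf'],d['extent']) for d in robot.find_in('done_a','top')]); print([(d['conf'],d['extent']) for d in robot.find_in('tote','top')])
go((.473,.358,.14,0),(.473,.358,.04,0))"
```

```text
[(0.97, [440.5, 276.4, 16.2, 26.8]), (0.89, [435.4, 206.7, 17.1, 27.3])]
[(0.94, [133.5, 268.4, 86.2, 104.5])]
t 9.42 pos [0.4706 0.2957 0.1939] rpy [179.8   0.2   0. ] w 0.034 q6 2.03
(0.473, 0.358, 0.14, 0) [ 0.026 -0.625  0.536] [0.003 0.002 0.001]
(0.473, 0.358, 0.04, 0) [ 0. -0.  1.] [0. 0. 0.]
```

Emit:
servo_tool --pt "0.02 -0.3 0.2 0 0 0 20" --pt "0.02 -0.62 0.5 0 0 0 20" --pt "0.02 -0.62 0.54 0 0 0 20"

```text
time: 9.67
tool_pos: [0.4712, 0.3588, 0.1362]
ee_rot: [3.138, 0.007, 0.001]
wrist_force: [-0.8, -1.7, -2.4]
width: 0.0337
finger_force: 30.0
```

Emit:
servo_tool --pt "0 0 0.4 0 0 0 20" --pt "0 0 0.8 0 0 0 20" --pt "0 0 1 0 0 0 20" --pt "0 0 1 0 0 0 20" --pt "0 0 1 0 0 0 64" --pt "0 0 1 0 0 0 64" --pt "0 0 1 0 0 0 64" --pt "0 0 1 0 0 0 64"

```text
time: 10.33
tool_pos: [0.4752, 0.3587, 0.0454]
ee_rot: [-3.14, -0.005, 0.0]
wrist_force: [-0.2, 1.6, -0.3]
width: 0.0569
finger_force: 0.0
```

Emit:
servo_tool --pt "0 0 -0.3 0 0 0 64" --pt "0 0 -0.7 0 0 0 64" --pt "0 0 -1 0 0 0 64"

```text
time: 10.58
tool_pos: [0.4741, 0.3586, 0.1463]
ee_rot: [-3.141, -0.004, 0.001]
wrist_force: [1.3, 0.7, -0.4]
width: 0.0641
finger_force: 0.0
```

Emit:
servo_tool --pt "0 0.3 -0.2 0 0 0 64" --pt "0 0.6 -0.5 0 0 0 64" --pt "0 1 -0.5 0 0 0 64" --pt "0 1 -0.5 0 0 0 64"

```text
time: 10.92
tool_pos: [0.4754, 0.2538, 0.1977]
ee_rot: [3.14, -0.009, -0.005]
wrist_force: [0.6, -0.1, -1.3]
width: 0.0639
finger_force: 0.0
```

Emit:
servo_tool --pt "0 0.33 0 0 0 0 64" --pt "0 0.66 0 0 0 0 64" --pt "-0.05 1 0 0 0 0 64"

```text
time: 11.17
tool_pos: [0.469, 0.1576, 0.1937]
ee_rot: [3.141, -0.003, 0.002]
wrist_force: [0.0, -0.6, -0.1]
width: 0.0638
finger_force: 0.0
```

Emit:
servo_tool --pt "0 0.33 0 0 0 0 64" --pt "0 0.66 0 0 0 0 64" --pt "-0.05 1 0 0 0 0 64"

```text
time: 11.42
tool_pos: [0.464, 0.0572, 0.1939]
ee_rot: [3.14, -0.003, 0.001]
wrist_force: [0.3, -0.2, 0.4]
width: 0.0638
finger_force: 0.0
```

Emit:
servo_tool --pt "0 0.33 0 0 0 0 64" --pt "0 0.66 0 0 0 0 64" --pt "-0.05 1 0 0 0 0 64"

```text
time: 11.67
tool_pos: [0.4591, -0.043, 0.1941]
ee_rot: [3.14, -0.003, 0.001]
wrist_force: [0.5, -0.8, 0.5]
width: 0.0638
finger_force: 0.0
```

Emit:
servo_tool --pt "0 0.33 0 0 0 0 64" --pt "0 0.66 0 0 0 0 64" --pt "-0.05 1 0 0 0 0 64"

```text
time: 11.92
tool_pos: [0.4542, -0.1431, 0.1942]
ee_rot: [3.139, -0.003, 0.001]
wrist_force: [0.9, -0.4, 0.1]
width: 0.064
finger_force: 0.0
```

Emit:
servo_tool --pt "0 0.33 0 0 0 0 64" --pt "0 0.66 0 0 0 0 64" --pt "-0.05 1 0 0 0 0 64" --pt "-0.05 1 0 0 0 0 64"

```text
time: 12.25
tool_pos: [0.4481, -0.2469, 0.1938]
ee_rot: [3.136, -0.001, -0.006]
wrist_force: [-0.7, -0.9, 0.3]
width: 0.0642
finger_force: 0.0
```

```bash
python3 -c "
from h import *
i=robot.snapshot('top')
cv2.imwrite('pics/t3.png',i[:,:,::-1]); print([(d['conf'],d['extent']) for d in robot.find_in('done_a','top')])
go((.4474,-.303,.13,-6),(.4474,-.303,.08,-6),(.4474,-.303,.026,-6))"
```

```text
[(0.85, [139.9, 271.4, 14.7, 25.4]), (0.58, [435.1, 207.6, 21.9, 29.9])]
t 12.35 pos [ 0.4488 -0.2425  0.1938] rpy [ 1.799e+02 -1.000e-01 -1.000e-01] w 0.0641 q6 0.97
(0.4474, -0.303, 0.13, -6) [-0.013  0.604  0.638] [ 0.001 -0.001  0.065]
(0.4474, -0.303, 0.08, -6) [ 0.  -0.   0.5] [0. 0. 0.]
(0.4474, -0.303, 0.026, -6) [ 0.   -0.    0.54] [0. 0. 0.]
```

Emit:
servo_tool --pt "0 0.3 0.3 0 0 0.03 64" --pt "-0.013 0.6 0.638 0 0 0.065 64" --pt "-0.013 0.6 0.638 0 0 0.065 64"

```text
time: 12.6
tool_pos: [0.4453, -0.3016, 0.1242]
ee_rot: [-3.14, 0.007, -0.104]
wrist_force: [-0.3, 1.3, -0.5]
width: 0.0639
finger_force: 0.0
```

Emit:
servo_tool --pt "0 0 0.35 0 0 0 64" --pt "0 0 0.7 0 0 0 64" --pt "0 0 1 0 0 0 64" --pt "0 0 1 0 0 0 64" --pt "0 0 1 0 0 0 64"

```text
time: 13.02
tool_pos: [0.4476, -0.3, 0.0294]
ee_rot: [-3.141, 0.001, -0.099]
wrist_force: [-0.7, -0.8, 1.6]
width: 0.064
finger_force: 0.0
```

Emit:
servo_tool --pt "0 0 0.05 0 0 0 20" --pt "0 0 0.05 0 0 0 20" --pt "0 0 0.05 0 0 0 20" --pt "0 0 0.05 0 0 0 20" --pt "0 0 0.05 0 0 0 20" --pt "0 0 0.05 0 0 0 20" --pt "0 0 0.05 0 0 0 20"

```text
time: 13.6
tool_pos: [0.448, -0.3024, 0.0256]
ee_rot: [3.139, -0.002, -0.102]
wrist_force: [-0.5, 0.1, 3.8]
width: 0.0335
finger_force: 30.0
```

Emit:
servo_tool --pt "0 0 -0.3 0 0 0 20" --pt "0 0 -0.6 0 0 0 20" --pt "0 0 -1 0 0 0 20"

```text
time: 13.85
tool_pos: [0.4456, -0.3004, 0.1224]
ee_rot: [-3.139, 0.005, -0.102]
wrist_force: [0.4, 0.5, -0.1]
width: 0.0335
finger_force: 30.0
```

Emit:
servo_tool --pt "0 0 -0.35 0 0 -0.03 20" --pt "0 0 -0.7 0 0 -0.065 20" --pt "0 0 -0.7 0 0 -0.065 20"

```text
time: 14.1
tool_pos: [0.4503, -0.3042, 0.2035]
ee_rot: [3.13, -0.012, 0.002]
wrist_force: [1.6, -0.4, 0.7]
width: 0.0337
finger_force: 30.0
```

Emit:
servo_tool --pt "0.04 -0.33 0 0 0 0 20" --pt "0.09 -0.66 0 0 0 0 20" --pt "0.13 -1 0 0 0 0 20"

```text
time: 14.35
tool_pos: [0.4601, -0.2011, 0.1937]
ee_rot: [3.141, 0.0, -0.002]
wrist_force: [1.0, -0.1, -0.3]
width: 0.0339
finger_force: 30.0
```

Emit:
servo_tool --pt "0.04 -0.33 0 0 0 0 20" --pt "0.09 -0.66 0 0 0 0 20" --pt "0.13 -1 0 0 0 0 20"

```text
time: 14.6
tool_pos: [0.4729, -0.1003, 0.1934]
ee_rot: [3.141, 0.0, -0.001]
wrist_force: [0.8, -1.0, -0.3]
width: 0.0338
finger_force: 30.0
```

Emit:
servo_tool --pt "0.04 -0.33 0 0 0 0 20" --pt "0.09 -0.66 0 0 0 0 20" --pt "0.13 -1 0 0 0 0 20"

```text
time: 14.85
tool_pos: [0.4859, -0.0002, 0.1933]
ee_rot: [3.14, 0.0, -0.0]
wrist_force: [-0.3, -0.4, -0.8]
width: 0.0335
finger_force: 30.0
```

Emit:
servo_tool --pt "0.04 -0.33 0 0 0 0 20" --pt "0.09 -0.66 0 0 0 0 20" --pt "0.13 -1 0 0 0 0 20"

```text
time: 15.1
tool_pos: [0.4989, 0.0998, 0.1932]
ee_rot: [3.14, 0.0, -0.0]
wrist_force: [0.5, -0.7, -0.8]
width: 0.0335
finger_force: 30.0
```

Emit:
servo_tool --pt "0.04 -0.33 0 0 0 0 20" --pt "0.09 -0.66 0 0 0 0 20" --pt "0.13 -1 0 0 0 0 20"

```text
time: 15.35
tool_pos: [0.5119, 0.1998, 0.1929]
ee_rot: [3.14, 0.001, 0.0]
wrist_force: [0.9, -0.6, 0.2]
width: 0.0334
finger_force: 30.0
```

Emit:
servo_tool --pt "0.04 -0.33 0 0 0 0 20" --pt "0.09 -0.66 0 0 0 0 20" --pt "0.13 -1 0 0 0 0 20" --pt "0.13 -1 0 0 0 0 20"

```text
time: 15.68
tool_pos: [0.5243, 0.3036, 0.1916]
ee_rot: [-3.141, 0.002, 0.006]
wrist_force: [-0.0, -0.4, -1.1]
width: 0.0338
finger_force: 30.0
```

```bash
python3 -c "
from h import *
i=robot.snapshot('top')
cv2.imwrite('pics/t4.png',i[:,:,::-1]); print([(d['conf'],d['extent']) for d in robot.find_in('done_a','top')]); 
print(rects(i,418,185,455,297,150,.026))
go((.535,.355,.14,0),(.535,.355,.04,0))"
```

```text
[(0.97, [433.4, 207.0, 18.4, 26.0]), (0.56, [139.2, 271.5, 14.9, 26.7])]
[(array([ 0.6028, -0.3046]), np.float64(174.4), array([0.0324, 0.054 ]), array([435.9, 205.1]))]
t 15.78 pos [0.5245 0.299  0.1922] rpy [1.798e+02 1.000e-01 1.000e-01] w 0.0336 q6 1.99
(0.535, 0.355, 0.14, 0) [ 0.107 -0.561  0.52 ] [0.002 0.001 0.002]
(0.535, 0.355, 0.04, 0) [ 0. -0.  1.] [0. 0. 0.]
```

Emit:
servo_tool --pt "0.05 -0.3 0.2 0 0 0 20" --pt "0.1 -0.56 0.5 0 0 0 20" --pt "0.1 -0.56 0.52 0 0 0 20"

```text
time: 16.03
tool_pos: [0.5326, 0.3548, 0.1345]
ee_rot: [3.137, 0.009, 0.002]
wrist_force: [-1.4, -0.6, -2.2]
width: 0.0339
finger_force: 30.0
```

Emit:
servo_tool --pt "0 0 0.4 0 0 0 20" --pt "0 0 0.8 0 0 0 20" --pt "0 0 1 0 0 0 20" --pt "0 0 1 0 0 0 20" --pt "0 0 1 0 0 0 64" --pt "0 0 1 0 0 0 64" --pt "0 0 1 0 0 0 64" --pt "0 0 1 0 0 0 64"

```text
time: 16.7
tool_pos: [0.537, 0.3546, 0.045]
ee_rot: [-3.14, -0.005, 0.0]
wrist_force: [0.0, 0.2, -0.5]
width: 0.057
finger_force: 0.0
```

Emit:
servo_tool --pt "0 0 -0.3 0 0 0 64" --pt "0 0 -0.7 0 0 0 64" --pt "0 0 -1 0 0 0 64"

```text
time: 16.95
tool_pos: [0.5358, 0.3546, 0.1456]
ee_rot: [-3.141, -0.004, 0.001]
wrist_force: [1.0, 0.7, 0.1]
width: 0.0642
finger_force: 0.0
```

Emit:
servo_tool --pt "0 0.3 -0.2 0 0 0 64" --pt "0 0.6 -0.5 0 0 0 64" --pt "0.1 1 -0.5 0 0 0 64" --pt "0.1 1 -0.5 0 0 0 64"

```text
time: 17.28
tool_pos: [0.5485, 0.249, 0.1975]
ee_rot: [3.139, -0.011, -0.006]
wrist_force: [0.5, 0.7, 0.0]
width: 0.0638
finger_force: 0.0
```

Emit:
servo_tool --pt "0 0.33 0 0 0 0 64" --pt "0 0.66 0 0 0 0 64" --pt "0.1 1 0 0 0 0 64"

```text
time: 17.53
tool_pos: [0.5544, 0.1539, 0.1936]
ee_rot: [3.141, -0.002, 0.002]
wrist_force: [0.2, -0.1, -0.0]
width: 0.0644
finger_force: 0.0
```

Emit:
servo_tool --pt "0 0.33 0 0 0 0 64" --pt "0 0.66 0 0 0 0 64" --pt "0.1 1 0 0 0 0 64"

```text
time: 17.78
tool_pos: [0.5646, 0.0534, 0.1937]
ee_rot: [3.14, -0.002, 0.001]
wrist_force: [0.3, 0.6, -0.6]
width: 0.0644
finger_force: 0.0
```

Emit:
servo_tool --pt "0 0.33 0 0 0 0 64" --pt "0 0.66 0 0 0 0 64" --pt "0.1 1 0 0 0 0 64"

```text
time: 18.03
tool_pos: [0.5747, -0.0469, 0.1939]
ee_rot: [3.14, -0.002, 0.001]
wrist_force: [-0.0, 0.7, -0.8]
width: 0.0639
finger_force: 0.0
```

Emit:
servo_tool --pt "0 0.33 0 0 0 0 64" --pt "0 0.66 0 0 0 0 64" --pt "0.1 1 0 0 0 0 64"

```text
time: 18.28
tool_pos: [0.5848, -0.147, 0.1941]
ee_rot: [3.14, -0.002, 0.0]
wrist_force: [1.2, 0.3, 0.3]
width: 0.0637
finger_force: 0.0
```

Emit:
servo_tool --pt "0 0.33 0 0 0 0 64" --pt "0 0.66 0 0 0 0 64" --pt "0.1 1 0 0 0 0 64" --pt "0.1 1 0 0 0 0 64"

```text
time: 18.62
tool_pos: [0.5957, -0.2518, 0.1924]
ee_rot: [3.136, -0.001, -0.006]
wrist_force: [-0.9, -0.0, -0.1]
width: 0.0638
finger_force: 0.0
```

```bash
python3 -c "
from h import *
i=robot.snapshot('top')
cv2.imwrite('pics/t5.png',i[:,:,::-1]); print([(d['conf'],d['extent']) for d in robot.find_in('done_a','top')])
print(rects(i,418,185,455,297,150,.026))
go((.603,-.304,.13,-6))"
```

```text
[(0.69, [140.8, 271.1, 17.2, 25.8]), (0.69, [143.8, 244.0, 17.3, 25.7]), (0.51, [433.6, 211.4, 20.5, 21.1])]
[(array([ 0.5972, -0.3022]), np.float64(151.7), array([0.0335, 0.0666]), array([435. , 207.6]))]
t 18.72 pos [ 0.5955 -0.2467  0.1927] rpy [ 1.799e+02 -0.000e+00 -1.000e-01] w 0.064 q6 1.09
(0.603, -0.304, 0.13, -6) [0.076 0.572 0.628] [ 0.001 -0.001  0.066]
```

Emit:
servo_tool --pt "0.03 0.3 0.3 0 0 0.03 64" --pt "0.075 0.57 0.63 0 0 0.065 64" --pt "0.075 0.57 0.63 0 0 0.065 64"

```text
time: 18.97
tool_pos: [0.6002, -0.3033, 0.1225]
ee_rot: [-3.14, 0.009, -0.105]
wrist_force: [-0.8, 1.0, -1.3]
width: 0.0641
finger_force: 0.0
```

Emit:
servo_tool --pt "0 0 0.35 0 0 0 64" --pt "0 0 0.7 0 0 0 64" --pt "0 0 1 0 0 0 64" --pt "0 0 1 0 0 0 64" --pt "0 0 1 0 0 0 64"

```text
time: 19.38
tool_pos: [0.6028, -0.3005, 0.0292]
ee_rot: [-3.141, 0.001, -0.099]
wrist_force: [-0.1, 0.3, 0.3]
width: 0.0639
finger_force: 0.0
```

Emit:
servo_tool --pt "0 0 0.04 0 0 0 20" --pt "0 0 0.04 0 0 0 20" --pt "0 0 0.04 0 0 0 20" --pt "0 0 0.04 0 0 0 20" --pt "0 0 0.04 0 0 0 20" --pt "0 0 0.04 0 0 0 20" --pt "0 0 0.04 0 0 0 20"

```text
time: 19.97
tool_pos: [0.6033, -0.3032, 0.0265]
ee_rot: [3.14, -0.002, -0.102]
wrist_force: [0.1, 0.6, 3.1]
width: 0.0337
finger_force: 30.0
```

Emit:
servo_tool --pt "0 0 -0.3 0 0 0 20" --pt "0 0 -0.6 0 0 0 20" --pt "0 0 -1 0 0 0 20"

```text
time: 20.22
tool_pos: [0.601, -0.3017, 0.1227]
ee_rot: [-3.14, 0.006, -0.102]
wrist_force: [0.3, -0.2, -0.8]
width: 0.0339
finger_force: 30.0
```

Emit:
servo_tool --pt "0 0 -0.35 0 0 -0.03 20" --pt "0 0 -0.7 0 0 -0.065 20" --pt "0 0 -0.7 0 0 -0.065 20"

```text
time: 20.47
tool_pos: [0.6059, -0.3045, 0.206]
ee_rot: [3.132, -0.015, 0.002]
wrist_force: [0.9, -0.8, 2.1]
width: 0.0338
finger_force: 30.0
```

Emit:
servo_tool --pt "-0.1 -0.33 0 0 0 0 20" --pt "-0.2 -0.66 0 0 0 0 20" --pt "-0.29 -1 0 0 0 0 20"

```text
time: 20.72
tool_pos: [0.573, -0.2022, 0.1941]
ee_rot: [3.141, 0.001, -0.002]
wrist_force: [0.3, 0.3, -1.0]
width: 0.0336
finger_force: 30.0
```

Emit:
servo_tool --pt "-0.1 -0.33 0 0 0 0 20" --pt "-0.2 -0.66 0 0 0 0 20" --pt "-0.29 -1 0 0 0 0 20"

```text
time: 20.97
tool_pos: [0.5436, -0.1013, 0.1942]
ee_rot: [3.141, 0.001, -0.001]
wrist_force: [0.2, 0.8, -0.1]
width: 0.0339
finger_force: 30.0
```

Emit:
servo_tool --pt "-0.1 -0.33 0 0 0 0 20" --pt "-0.2 -0.66 0 0 0 0 20" --pt "-0.29 -1 0 0 0 0 20"

```text
time: 21.22
tool_pos: [0.5146, -0.0014, 0.1942]
ee_rot: [3.14, 0.001, -0.001]
wrist_force: [0.0, -0.2, -1.3]
width: 0.0339
finger_force: 30.0
```

Emit:
servo_tool --pt "-0.1 -0.33 0 0 0 0 20" --pt "-0.2 -0.66 0 0 0 0 20" --pt "-0.29 -1 0 0 0 0 20"

```text
time: 21.47
tool_pos: [0.4855, 0.0986, 0.1941]
ee_rot: [3.14, 0.0, -0.001]
wrist_force: [0.5, 0.9, -0.2]
width: 0.0338
finger_force: 30.0
```

Emit:
servo_tool --pt "-0.1 -0.33 0 0 0 0 20" --pt "-0.2 -0.66 0 0 0 0 20" --pt "-0.29 -1 0 0 0 0 20"

```text
time: 21.72
tool_pos: [0.4565, 0.1985, 0.194]
ee_rot: [3.14, 0.0, -0.0]
wrist_force: [0.8, -0.6, -0.7]
width: 0.034
finger_force: 30.0
```

Emit:
servo_tool --pt "-0.1 -0.33 0 0 0 0 20" --pt "-0.2 -0.66 0 0 0 0 20" --pt "-0.29 -1 0 0 0 0 20" --pt "-0.29 -1 0 0 0 0 20"

```text
time: 22.05
tool_pos: [0.4261, 0.3022, 0.1935]
ee_rot: [-3.14, 0.002, 0.007]
wrist_force: [0.5, 0.1, -1.0]
width: 0.0339
finger_force: 30.0
```

```bash
python3 -c "
from h import *
i=robot.snapshot('top')
cv2.imwrite('pics/t6.png',i[:,:,::-1]); print([(d['conf'],d['extent']) for d in robot.find_in('done_a','top')])
go((.415,.355,.14,0),(.415,.355,.04,0))"
```

```text
[(0.68, [144.6, 242.9, 18.2, 24.9])]
t 22.15 pos [0.4278 0.2979 0.1937] rpy [179.8   0.    0.2] w 0.0339 q6 2.07
(0.415, 0.355, 0.14, 0) [-0.126 -0.573  0.535] [0.002 0.    0.002]
(0.415, 0.355, 0.04, 0) [ 0. -0.  1.] [0. 0. 0.]
```

Emit:
servo_tool --pt "-0.05 -0.3 0.2 0 0 0 20" --pt "-0.12 -0.57 0.5 0 0 0 20" --pt "-0.12 -0.57 0.53 0 0 0 20"

```text
time: 22.4
tool_pos: [0.4136, 0.3544, 0.1356]
ee_rot: [3.137, 0.008, 0.002]
wrist_force: [-0.3, -0.1, -1.1]
width: 0.0335
finger_force: 30.0
```

Emit:
servo_tool --pt "0 0 0.4 0 0 0 20" --pt "0 0 0.8 0 0 0 20" --pt "0 0 1 0 0 0 20" --pt "0 0 1 0 0 0 20" --pt "0 0 1 0 0 0 64" --pt "0 0 1 0 0 0 64" --pt "0 0 1 0 0 0 64" --pt "0 0 1 0 0 0 64"

```text
time: 23.07
tool_pos: [0.4184, 0.3548, 0.0444]
ee_rot: [-3.14, -0.005, 0.0]
wrist_force: [-1.1, 0.4, -0.2]
width: 0.0568
finger_force: 0.0
```

Emit:
servo_tool --pt "0 0 -0.3 0 0 0 64" --pt "0 0 -0.7 0 0 0 64" --pt "0 0 -1 0 0 0 64"

```text
time: 23.32
tool_pos: [0.4173, 0.3546, 0.1454]
ee_rot: [-3.141, -0.004, 0.001]
wrist_force: [1.7, 0.5, -0.1]
width: 0.0639
finger_force: 0.0
```

Emit:
servo_tool --pt "0 0.3 -0.2 0 0 0 64" --pt "0 0.6 -0.5 0 0 0 64" --pt "0 1 -0.5 0 0 0 64" --pt "0 1 -0.5 0 0 0 64"

```text
time: 23.65
tool_pos: [0.4185, 0.2501, 0.1964]
ee_rot: [3.14, -0.009, -0.004]
wrist_force: [-0.6, 0.3, -0.0]
width: 0.0637
finger_force: 0.0
```

Emit:
servo_tool --pt "0 0.33 0 0 0 0 64" --pt "0 0.66 0 0 0 0 64" --pt "0 1 0 0 0 0 64"

```text
time: 23.9
tool_pos: [0.4167, 0.1537, 0.1929]
ee_rot: [3.141, -0.003, 0.002]
wrist_force: [0.5, -0.5, 0.2]
width: 0.0641
finger_force: 0.0
```

Emit:
servo_tool --pt "0 0.33 0 0 0 0 64" --pt "0 0.66 0 0 0 0 64" --pt "0 1 0 0 0 0 64" --pt "0 1 0 0 0 0 64"

```text
time: 24.23
tool_pos: [0.4171, 0.0498, 0.193]
ee_rot: [3.137, -0.003, -0.006]
wrist_force: [1.2, -0.4, -1.0]
width: 0.0636
finger_force: 0.0
```

```bash
python3 -c "
from h import *
i=robot.snapshot('top')
cv2.imwrite('pics/t7.png',i[:,:,::-1])
for r in rects(i,185,200,250,315,120,.022): print(r)
go((.4228,.1845,.13,-9.2))"
```

```text
(array([0.5033, 0.1823]), np.float64(175.9), array([0.0329, 0.0511]), array([217.9, 253.8]))
(array([0.5813, 0.1995]), np.float64(165.6), array([0.0339, 0.056 ]), array([210.5, 219. ]))
t 24.28 pos [0.4171 0.0522 0.193 ] rpy [ 1.799e+02 -1.000e-01 -3.000e-01] w 0.064 q6 1.57
(0.4228, 0.1845, 0.13, -9.2) [ 0.049 -1.325  0.628] [ 0.001 -0.002  0.099]
```

View pics/t7.png

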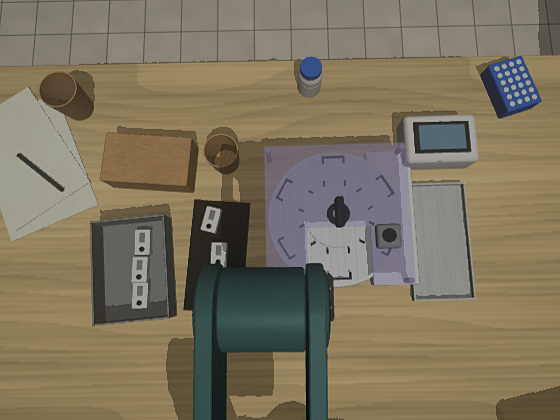

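All three finished cartridges lie in the tote at (143,240), (139,269) and (139,294), and the tray is empty. The first fresh one is next.

Emit:
servo_tool --pt "0.03 -0.33 0.1 0 0 0.03 64" --pt "0.06 -0.66 0.2 0 0 0.07 64" --pt "0.06 -1 0.3 0 0 0.1 64" --pt "0.06 -1 0.3 0 0 0.1 64"

```text
time: 24.62
tool_pos: [0.421, 0.1598, 0.1602]
ee_rot: [-3.14, 0.003, -0.151]
wrist_force: [-0.8, 0.5, 0.5]
width: 0.0636
finger_force: 0.0
```

```bash
python3 -c "
from h import *
go((.423,.184,.1,-9.2),(.423,.184,.023,-9.2))"
```

```text
t 24.62 pos [0.421  0.1598 0.1602] rpy [-179.9    0.2   -8.6] w 0.0636 q6 1.96
(0.423, 0.184, 0.1, -9.2) [-0.015 -0.241  0.602] [-0.001  0.002  0.006]
(0.423, 0.184, 0.023, -9.2) [ 0.   -0.    0.77] [0. 0. 0.]
```

Emit:
servo_tool --pt "0 -0.2 0.3 0 0 0 64" --pt "0 -0.28 0.6 0 0 0 64" --pt "0 -0.28 0.6 0 0 0 64" --pt "0 -0.28 0.6 0 0 0 64" --pt "0 -0.28 0.6 0 0 0 64" --pt "0 -0.28 0.6 0 0 0 64"

```text
time: 25.12
tool_pos: [0.4285, 0.1818, 0.1042]
ee_rot: [-3.141, -0.004, -0.157]
wrist_force: [-0.4, 0.9, -0.2]
width: 0.064
finger_force: 0.0
```

```bash
python3 -c "
from h import *
go((.423,.184,.023,-9.2))"
```

```text
t 25.12 pos [0.4285 0.1818 0.1042] rpy [-180.    -0.3   -9. ] w 0.064 q6 2.01
(0.423, 0.184, 0.023, -9.2) [-0.061 -0.013  0.812] [-0.    -0.003  0.002]
```

Emit:
servo_tool --pt "-0.05 -0.01 0.3 0 0 0 64" --pt "-0.05 -0.01 0.6 0 0 0 64" --pt "-0.05 -0.01 0.79 0 0 0 64" --pt "-0.05 -0.01 0.79 0 0 0 64" --pt "-0.05 -0.01 0.79 0 0 0 64" --pt "-0.05 -0.01 0.79 0 0 0 20" --pt "-0.05 -0.01 0.79 0 0 0 20" --pt "-0.05 -0.01 0.79 0 0 0 20" --pt "-0.05 -0.01 0.79 0 0 0 20" --pt "-0.05 -0.01 0.79 0 0 0 20" --pt "-0.05 -0.01 0.79 0 0 0 20"

```text
time: 26.03
tool_pos: [0.4229, 0.1836, 0.0236]
ee_rot: [3.141, -0.002, -0.156]
wrist_force: [-1.0, 0.8, 2.9]
width: 0.034
finger_force: 30.0
```

```bash
python3 -c "
from h import *
go((.423,.184,.12,0))"
```

```text
t 26.03 pos [0.4229 0.1836 0.0236] rpy [ 1.8e+02 -1.0e-01 -9.0e+00] w 0.034 q6 2.02
(0.423, 0.184, 0.12, 0) [ 0.002 -0.004 -0.964] [ 0.001 -0.001 -0.1  ]
```

Emit:
servo_tool --pt "0 0 -0.33 0 0 -0.03 20" --pt "0 0 -0.66 0 0 -0.07 20" --pt "0 0 -1 0 0 -0.105 20" --pt "0 0 -1 0 0 -0.105 20"

```text
time: 26.37
tool_pos: [0.4265, 0.1849, 0.1304]
ee_rot: [-3.139, -0.014, 0.01]
wrist_force: [0.2, 0.4, 1.3]
width: 0.0333
finger_force: 30.0
```

Emit:
servo_tool --pt "0.1 0.33 -0.1 0 0 0 20" --pt "0.15 0.66 -0.3 0 0 0 20" --pt "0.2 1 -0.4 0 0 0 20"

```text
time: 26.62
tool_pos: [0.4436, 0.0833, 0.1644]
ee_rot: [3.14, -0.002, 0.01]
wrist_force: [0.6, 0.6, -0.0]
width: 0.034
finger_force: 30.0
```

Emit:
servo_tool --pt "0.1 0.33 0 0 0 0 20" --pt "0.15 0.66 0 0 0 0 20" --pt "0.2 1 0 0 0 0 20" --pt "0.2 1 0 0 0 0 20" --pt "0.2 1 0 0 0 0 20"

```text
time: 27.03
tool_pos: [0.4638, -0.0174, 0.1624]
ee_rot: [3.141, 0.001, 0.004]
wrist_force: [0.0, 0.9, -0.4]
width: 0.0341
finger_force: 30.0
```

```bash
python3 -c "
from h import *
go((.4785,-.0792,.12,.9),(.4785,-.0792,.067,.9))"
```

```text
t 27.03 pos [ 0.4638 -0.0174  0.1624] rpy [180.    0.    0.3] w 0.0341 q6 1.41
(0.4785, -0.0792, 0.12, 0.9) [0.145 0.619 0.425] [ 0.001  0.001 -0.007]
(0.4785, -0.0792, 0.067, 0.9) [ 0.   -0.    0.53] [0. 0. 0.]
```

Emit:
servo_tool --pt "0.08 0.3 0.2 0 0 0 20" --pt "0.145 0.62 0.42 0 0 -0.007 20" --pt "0.145 0.62 0.42 0 0 -0.007 20" --pt "0.145 0.62 0.42 0 0 -0.007 20" --pt "0.145 0.62 0.42 0 0 -0.007 20" --pt "0.145 0.62 0.42 0 0 -0.007 20"

```text
time: 27.53
tool_pos: [0.4794, -0.0766, 0.122]
ee_rot: [3.14, -0.002, 0.021]
wrist_force: [-0.3, -0.5, -0.8]
width: 0.0336
finger_force: 30.0
```

```bash
python3 -c "
from h import *
i=robot.snapshot('scene'); a=cv2.resize(i[140:280,130:330],None,fx=3.5,fy=3.5,interpolation=cv2.INTER_CUBIC); cv2.imwrite('pics/s1.png',a[:,:,::-1])
go((.4785,-.0792,.067,.9))"
```

```text
t 27.58 pos [ 0.4795 -0.0767  0.1223] rpy [ 1.799e+02 -1.000e-01  1.200e+00] w 0.0337 q6 1.27
(0.4785, -0.0792, 0.067, 0.9) [-0.012  0.024  0.553] [ 0.001 -0.001  0.004]
```

View pics/s1.png

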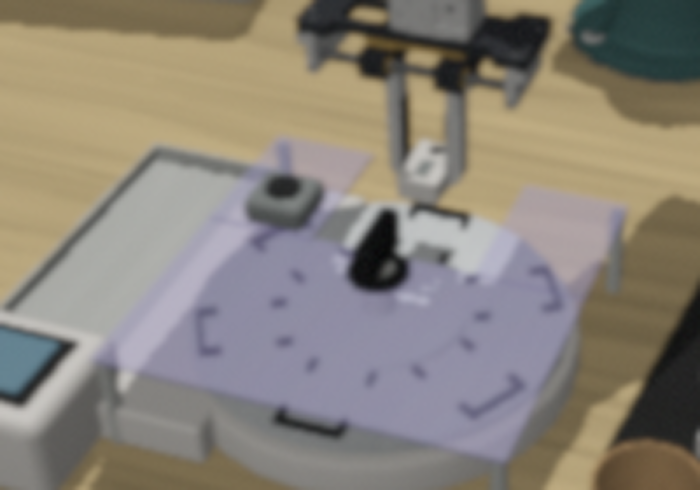

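The cartridge hangs straight above the open seat, with the fence visible at (437,215) behind it, so I lower it.

Emit:
servo_tool --pt "-0.01 0.02 0.2 0 0 0 20" --pt "-0.01 0.02 0.35 0 0 0 20" --pt "-0.01 0.02 0.45 0 0 0 20" --pt "-0.01 0.02 0.5 0 0 0 20" --pt "-0.01 0.02 0.54 0 0 0 20" --pt "-0.01 0.02 0.54 0 0 0 20" --pt "-0.01 0.02 0.54 0 0 0 20"

```text
time: 28.17
tool_pos: [0.4786, -0.08, 0.0679]
ee_rot: [3.14, -0.002, 0.02]
wrist_force: [-0.3, -1.1, 0.0]
width: 0.0336
finger_force: 30.0
```

```bash
python3 -c "
from h import *
go((.4785,-.0792,.067,.9)); print(robot.get_obs()['wrist_force'])"
```

```text
t 28.17 pos [ 0.4786 -0.08    0.0679] rpy [ 1.799e+02 -1.000e-01  1.100e+00] w 0.0336 q6 1.27
(0.4785, -0.0792, 0.067, 0.9) [-0.    -0.008  0.009] [ 0.001 -0.001  0.003]
[-0.26301164 -1.13599364  0.01269866]
```

Emit:
servo_tool --pt "0 0 0 0 0 0 48" --pt "0 0 0 0 0 0 48" --pt "0 0 0 0 0 0 48" --pt "0 0 0 0 0 0 48" --pt "0 0 -0.3 0 0 0 48" --pt "0 0 -0.6 0 0 0 48" --pt "0 0 -1 0 0 0 48" --pt "0 0 -1 0 0 0 48"

```text
time: 28.83
tool_pos: [0.4822, -0.0812, 0.1761]
ee_rot: [3.136, -0.015, 0.019]
wrist_force: [1.1, 0.4, 0.8]
width: 0.0478
finger_force: 0.0
```

Emit:
servo_tool --pt "0.33 0 0 0 0 0 48" --pt "0.66 0 0 0 0 0 48" --pt "1 0 0 0 0 0 48" --pt "1 0 0 0 0 0 48" --pt "1 0 0 0 0 0 48" --pt "1 0 0 0 0 0 48" --pt "1 0 0 0 0 0 48"

```text
time: 29.42
tool_pos: [0.5772, -0.078, 0.1676]
ee_rot: [3.14, -0.001, 0.019]
wrist_force: [-1.2, -0.4, 0.3]
width: 0.0481
finger_force: 0.0
```

```bash
python3 -c "
from h import *
i=robot.snapshot('scene'); a=cv2.resize(i[140:280,130:330],None,fx=3.5,fy=3.5,interpolation=cv2.INTER_CUBIC); cv2.imwrite('pics/s2.png',a[:,:,::-1])
go((.5785,-.0776,.11,.9))"
```

```text
t 29.47 pos [ 0.5772 -0.0781  0.168 ] rpy [ 1.799e+02 -1.000e-01  1.100e+00] w 0.0478 q6 1.32
(0.5785, -0.0776, 0.11, 0.9) [ 0.012 -0.005  0.58 ] [ 0.001 -0.001  0.002]
```

View pics/s2.png

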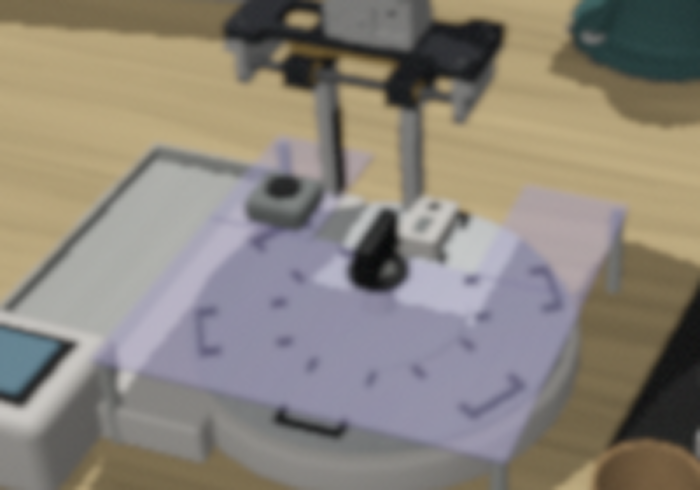

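The cartridge lies flat in the seat at (430,228) and the fingers straddle the knob. Now the knob.

Emit:
servo_tool --pt "0.01 0 0.2 0 0 0 48" --pt "0.01 0 0.4 0 0 0 48" --pt "0.01 0 0.56 0 0 0 48" --pt "0.01 0 0.56 0 0 0 48" --pt "0.01 0 0.56 0 0 0 48" --pt "0.01 0 0.56 0 0 0 5" --pt "0.01 0 0.56 0 0 0 5" --pt "0.01 0 0.56 0 0 0 5" --pt "0.01 0 0.56 0 0 0 5" --pt "0.01 0 0.56 0 0 0 5" --pt "0.01 0 0.56 0 0 0 5" --pt "0.01 0 0.56 0 0 0 5"

```text
time: 30.47
tool_pos: [0.5794, -0.0785, 0.1119]
ee_rot: [3.139, -0.001, 0.019]
wrist_force: [0.2, -1.5, 2.0]
width: 0.0161
finger_force: 30.0
```

Emit:
servo_tool --pt "0 0 0 0 0 -0.06 5" --pt "0 0 0 0 0 -0.12 5" --pt "0 0 0 0 0 -0.18 5" --pt "0 0 0 0 0 -0.24 5" --pt "0 0 0 0 0 -0.31 5" --pt "0 0 0 0 0 -0.38 5" --pt "0 0 0 0 0 -0.45 5" --pt "0 0 0 0 0 -0.52 5" --pt "0 0 0 0 0 -0.59 5" --pt "0 0 0 0 0 -0.65 5" --pt "0 0 0 0 0 -0.667 5" --pt "0 0 0 0 0 -0.667 5"

```text
time: 31.47
tool_pos: [0.5783, -0.0767, 0.1119]
ee_rot: [-3.14, -0.0, 1.068]
wrist_force: [-4.3, 2.8, 5.0]
width: 0.0161
finger_force: 30.0
```

Emit:
servo_tool --pt "0 0 0 0 0 0 48" --pt "0 0 0 0 0 0 48" --pt "0 0 0 0 0 0 48" --pt "0 0 0 0 0 0 48" --pt "0 0 -0.3 0 0 0 48" --pt "0 0 -0.6 0 0 0 48" --pt "0 0 -0.8 0 0 0 48"

```text
time: 32.05
tool_pos: [0.5796, -0.0782, 0.1936]
ee_rot: [3.138, 0.001, 1.067]
wrist_force: [0.3, -0.6, 1.2]
width: 0.0482
finger_force: 0.0
```

Emit:
servo_tool --pt "0 0 0 0 0 0.08 64" --pt "0 0 0 0 0 0.16 64" --pt "0 0 0 0 0 0.24 64" --pt "0 0 0 0 0 0.32 64" --pt "0 0 0 0 0 0.4 64" --pt "0 0 0 0 0 0.48 64" --pt "0 0 0 0 0 0.56 64" --pt "0 0 0 0 0 0.64 64" --pt "0 0 0 0 0 0.69 64" --pt "0 0 0 0 0 0.69 64" --pt "0 0 0 0 0 0.69 64"

```text
time: 32.97
tool_pos: [0.579, -0.0781, 0.191]
ee_rot: [3.14, -0.0, -0.015]
wrist_force: [-0.5, -0.5, 0.5]
width: 0.0642
finger_force: 0.0
```

Emit:
servo_tool --pt "-0.15 -0.33 0 0 0 0 64" --pt "-0.3 -0.66 0 0 0 0 64" --pt "-0.4 -1 0 0 0 0 64" --pt "-0.4 -1 0 0 0 0 64" --pt "-0.4 -1 0 0 0 0 64"

```text
time: 33.38
tool_pos: [0.5404, 0.024, 0.1914]
ee_rot: [3.14, -0.001, -0.012]
wrist_force: [-0.3, -0.4, -0.3]
width: 0.0642
finger_force: 0.0
```

```bash
python3 -c "
from h import *
i=robot.snapshot('top');s=robot.snapshot('scene')
for r in rects(i,185,200,250,315,120,.022): print(r)
a=np.hstack([cv2.resize(i[135:290,258:420],(418,400),interpolation=cv2.INTER_CUBIC),cv2.resize(s[160:280,150:264],(380,400),interpolation=cv2.INTER_CUBIC)])
cv2.imwrite('pics/s3.png',a[:,:,::-1]); cv2.imwrite('pics/t8.png',i[:,:,::-1])
go((.5025,.1,.13,-1.5),(.5025,.182,.1,-1.5))"
```

```text
(array([0.5015, 0.1863]), np.float64(177.6), array([0.0249, 0.056 ]), array([216.1, 254.6]))
(array([0.5813, 0.1996]), np.float64(165.9), array([0.0343, 0.0562]), array([210.5, 219. ]))
t 33.48 pos [0.5409 0.0222 0.1912] rpy [179.9  -0.   -0.9] w 0.0638 q6 1.52
(0.5025, 0.1, 0.13, -1.5) [-0.397 -0.773  0.61 ] [ 0.001 -0.001  0.007]
(0.5025, 0.182, 0.1, -1.5) [-0.021 -0.82   0.3  ] [0. 0. 0.]
```

View pics/s3.png

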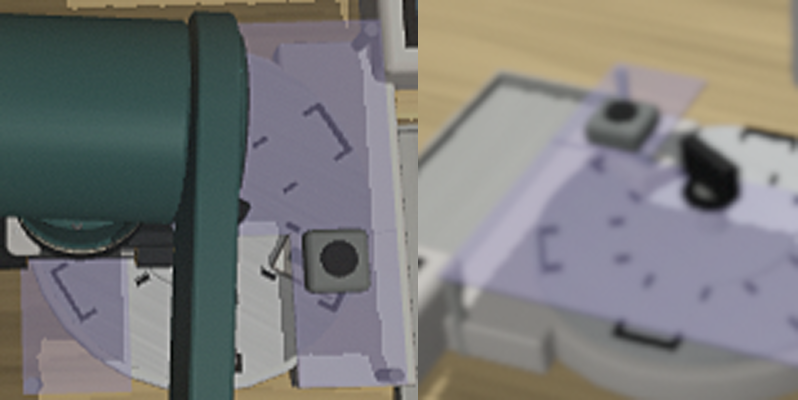

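The carousel has advanced one click: the knob is turned 60° and the cartridge's edge shows under the head at (280,257), left picture. Second cartridge next.

Emit:
servo_tool --pt "-0.13 -0.26 0.2 0 0 0 64" --pt "-0.26 -0.52 0.4 0 0 0 64" --pt "-0.39 -0.77 0.61 0 0 0.007 64"

```text
time: 33.73
tool_pos: [0.5038, 0.0995, 0.1297]
ee_rot: [3.14, -0.002, -0.031]
wrist_force: [0.1, 0.2, 0.0]
width: 0.0641
finger_force: 0.0
```

Emit:
servo_tool --pt "-0.02 -0.33 0.1 0 0 0 64" --pt "-0.02 -0.66 0.2 0 0 0 64" --pt "-0.02 -0.82 0.3 0 0 0 64" --pt "-0.02 -0.82 0.3 0 0 0 64" --pt "-0.02 -0.82 0.3 0 0 0 64" --pt "-0.02 -0.82 0.3 0 0 0 64"

```text
time: 34.23
tool_pos: [0.5041, 0.1808, 0.1001]
ee_rot: [3.139, -0.001, -0.029]
wrist_force: [0.3, -0.6, -0.3]
width: 0.0639
finger_force: 0.0
```

```bash
python3 -c "
from h import *
go((.5025,.182,.023,-1.5))"
```

```text
t 34.23 pos [0.5041 0.1808 0.1001] rpy [ 1.799e+02 -1.000e-01 -1.700e+00] w 0.0639 q6 1.84
(0.5025, 0.182, 0.023, -1.5) [-0.017 -0.013  0.771] [ 0.001 -0.001 -0.002]
```

Emit:
servo_tool --pt "-0.015 -0.01 0.3 0 0 0 64" --pt "-0.015 -0.01 0.6 0 0 0 64" --pt "-0.015 -0.01 0.77 0 0 0 64" --pt "-0.015 -0.01 0.77 0 0 0 64" --pt "-0.015 -0.01 0.77 0 0 0 64" --pt "-0.015 -0.01 0.77 0 0 0 20" --pt "-0.015 -0.01 0.77 0 0 0 20" --pt "-0.015 -0.01 0.77 0 0 0 20" --pt "-0.015 -0.01 0.77 0 0 0 20" --pt "-0.015 -0.01 0.77 0 0 0 20" --pt "-0.015 -0.01 0.77 0 0 0 20"

```text
time: 35.15
tool_pos: [0.5021, 0.1831, 0.0233]
ee_rot: [3.14, -0.001, -0.028]
wrist_force: [-0.2, -0.3, 1.5]
width: 0.0339
finger_force: 30.0
```

```bash
python3 -c "
from h import *
go((.5025,.182,.12,.9))"
```

```text
t 35.15 pos [0.5021 0.1831 0.0233] rpy [ 1.799e+02 -1.000e-01 -1.600e+00] w 0.0339 q6 1.84
(0.5025, 0.182, 0.12, 0.9) [ 0.006  0.013 -0.966] [ 0.001 -0.001 -0.028]
```

Emit:
servo_tool --pt "0 0 -0.33 0 0 0 20" --pt "0 0 -0.66 0 0 0 20" --pt "0 0 -1 0 0 -0.02 20" --pt "0 0 -1 0 0 -0.02 20"

```text
time: 35.48
tool_pos: [0.5061, 0.1846, 0.1311]
ee_rot: [-3.139, -0.014, 0.005]
wrist_force: [1.1, 1.0, 0.2]
width: 0.0335
finger_force: 30.0
```

Emit:
servo_tool --pt "-0.03 0.33 -0.1 0 0 0 20" --pt "-0.06 0.66 -0.3 0 0 0 20" --pt "-0.09 1 -0.4 0 0 0 20"

```text
time: 35.73
tool_pos: [0.4932, 0.083, 0.1643]
ee_rot: [3.14, -0.002, 0.006]
wrist_force: [1.5, -1.0, 0.4]
width: 0.0331
finger_force: 30.0
```

Emit:
servo_tool --pt "-0.03 0.33 0 0 0 0 20" --pt "-0.06 0.66 0 0 0 0 20" --pt "-0.09 1 0 0 0 0 20" --pt "-0.09 1 0 0 0 0 20" --pt "-0.09 1 0 0 0 0 20" --pt "-0.09 1 0 0 0 0 20"

```text
time: 36.23
tool_pos: [0.4844, -0.0163, 0.1627]
ee_rot: [3.141, 0.0, 0.003]
wrist_force: [-0.4, 0.4, -1.1]
width: 0.0338
finger_force: 30.0
```

```bash
python3 -c "
from h import *
go((.4785,-.0795,.12,.9))"
```

```text
t 36.23 pos [ 0.4844 -0.0163  0.1627] rpy [180.    0.    0.2] w 0.0338 q6 1.42
(0.4785, -0.0795, 0.12, 0.9) [-0.061  0.632  0.428] [ 0.     0.    -0.008]
```

Emit:
servo_tool --pt "-0.03 0.3 0.2 0 0 0 20" --pt "-0.06 0.63 0.42 0 0 -0.008 20" --pt "-0.06 0.63 0.42 0 0 -0.008 20" --pt "-0.06 0.63 0.42 0 0 -0.008 20" --pt "-0.06 0.63 0.42 0 0 -0.008 20" --pt "-0.06 0.63 0.42 0 0 -0.008 20"

```text
time: 36.73
tool_pos: [0.4796, -0.0783, 0.1221]
ee_rot: [3.14, -0.002, 0.018]
wrist_force: [-0.9, -0.2, -0.5]
width: 0.0336
finger_force: 30.0
```

```bash
python3 -c "
from h import *
i=robot.snapshot('top');cv2.imwrite('pics/t9.png',i[:,:,::-1])
s=robot.snapshot('scene'); a=cv2.resize(s[160:230,205:285],None,fx=6,fy=6,interpolation=cv2.INTER_CUBIC); cv2.imwrite('pics/s4.png',np.hstack([a,cv2.resize(i[220:290,300:352],(312,420),interpolation=cv2.INTER_CUBIC)])[:,:,::-1])
go((.4785,-.0795,.067,.9))"
```

```text
t 36.83 pos [ 0.4796 -0.0786  0.1223] rpy [ 1.799e+02 -1.000e-01  1.100e+00] w 0.0338 q6 1.27
(0.4785, -0.0795, 0.067, 0.9) [-0.013  0.008  0.553] [ 0.001 -0.002  0.002]
```

View pics/s4.png

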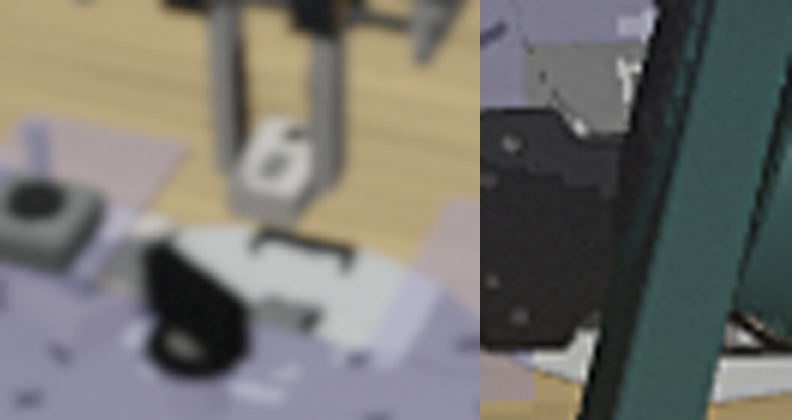

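The empty seat's fence shows at (258,240)-(350,262), with the cartridge above it. I compare that with the predicted seat angle.

```bash
python3 -c "
from h import *
for a in (-1,0,1,2,3):
    t=np.radians(180+a); c=np.array([.5785,-.0776])
    P=[np.r_[c+.1335*np.array([np.cos(t),np.sin(t)])+s*.0237*np.array([-np.sin(t),np.cos(t)]),.051] for s in (1,-1)]
    print(a,((w2p('scene',P)-[205,160]+.5)*6).round(0).tolist())
"
```

```text
-1 [[277.0, 229.0], [369.0, 250.0]]
0 [[272.0, 229.0], [364.0, 249.0]]
1 [[267.0, 228.0], [360.0, 247.0]]
2 [[262.0, 228.0], [356.0, 246.0]]
3 [[257.0, 228.0], [351.0, 245.0]]
```

Emit:
servo_tool --pt "-0.01 0 0.2 0 0 0 20" --pt "-0.01 0 0.35 0 0 0 20" --pt "-0.01 0 0.45 0 0 0 20" --pt "-0.01 0 0.5 0 0 0 20" --pt "-0.01 0 0.54 0 0 0 20" --pt "-0.01 0 0.54 0 0 0 20" --pt "-0.01 0 0.54 0 0 0 20"

```text
time: 37.42
tool_pos: [0.4783, -0.0799, 0.0678]
ee_rot: [3.14, -0.001, 0.016]
wrist_force: [-0.3, 0.0, -0.3]
width: 0.034
finger_force: 30.0
```

Emit:
servo_tool --pt "0 0 0 0 0 0 48" --pt "0 0 0 0 0 0 48" --pt "0 0 0 0 0 0 48" --pt "0 0 0 0 0 0 48" --pt "0 0 -0.3 0 0 0 48" --pt "0 0 -0.6 0 0 0 48" --pt "0 0 -1 0 0 0 48" --pt "0 0 -1 0 0 0 48"

```text
time: 38.08
tool_pos: [0.482, -0.0809, 0.1761]
ee_rot: [3.136, -0.015, 0.016]
wrist_force: [0.2, -0.7, 0.9]
width: 0.0479
finger_force: 0.0
```

Emit:
servo_tool --pt "0.33 0 0 0 0 0 48" --pt "0.66 0 0 0 0 0 48" --pt "1 0 0 0 0 0 48" --pt "1 0 0 0 0 0 48" --pt "1 0 0 0 0 0 48" --pt "1 0 0 0 0 0 48" --pt "1 0 0 0 0 0 48"

```text
time: 38.67
tool_pos: [0.5769, -0.0781, 0.1677]
ee_rot: [3.14, -0.001, 0.016]
wrist_force: [0.5, -0.7, 0.4]
width: 0.0484
finger_force: 0.0
```

```bash
python3 -c "
from h import *
s=robot.snapshot('scene'); a=cv2.resize(s[150:270,130:330],None,fx=3.5,fy=3.5,interpolation=cv2.INTER_CUBIC); cv2.imwrite('pics/s5.png',a[:,:,::-1])
go((.5785,-.0776,.11,.9))"
```

```text
t 38.72 pos [ 0.5769 -0.0781  0.168 ] rpy [ 1.799e+02 -1.000e-01  9.000e-01] w 0.0481 q6 1.32
(0.5785, -0.0776, 0.11, 0.9) [ 0.015 -0.006  0.58 ] [ 0.001 -0.001  0.   ]
```

View pics/s5.png

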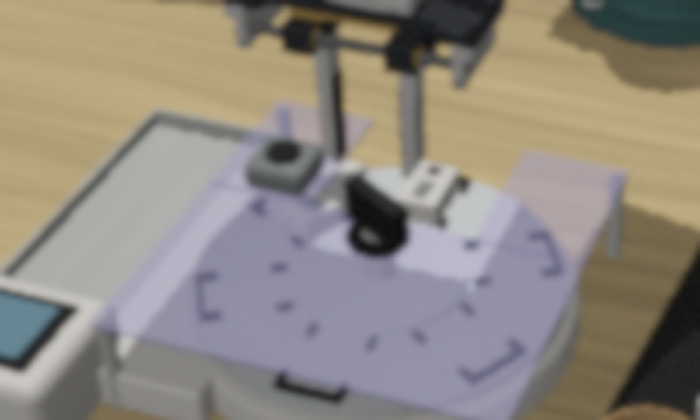

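The second cartridge is seated at (433,190) and the knob stands at 60°. I turn the tool 60° above it, grip, and turn one more click.

Emit:
servo_tool --pt "0.01 0 0 0 0 -0.07 48" --pt "0.01 0 0 0 0 -0.14 48" --pt "0.01 0 0 0 0 -0.21 48" --pt "0.01 0 0 0 0 -0.28 48" --pt "0.01 0 0 0 0 -0.35 48" --pt "0.01 0 0 0 0 -0.42 48" --pt "0.01 0 0 0 0 -0.49 48" --pt "0.01 0 0 0 0 -0.56 48" --pt "0.01 0 0 0 0 -0.63 48" --pt "0.01 0 0 0 0 -0.667 48" --pt "0.01 0 0 0 0 -0.667 48" --pt "0.01 0 0 0 0 -0.667 48"

```text
time: 39.72
tool_pos: [0.5782, -0.0782, 0.168]
ee_rot: [3.139, 0.001, 1.062]
wrist_force: [0.5, -1.0, -0.6]
width: 0.0482
finger_force: 0.0
```

```bash
python3 -c "
from h import *
go((.5785,-.0776,.112,61))"
```

```text
t 39.72 pos [ 0.5782 -0.0782  0.168 ] rpy [179.9   0.   60.8] w 0.0482 q6 0.28
(0.5785, -0.0776, 0.112, 61) [ 0.007 -0.001  0.56 ] [ 0.001  0.001 -0.002]
```

Emit:
servo_tool --pt "0 0 0.2 0 0 0 48" --pt "0 0 0.4 0 0 0 48" --pt "0 0 0.56 0 0 0 48" --pt "0 0 0.56 0 0 0 48" --pt "0 0 0.56 0 0 0 48" --pt "0 0 0.56 0 0 0 5" --pt "0 0 0.56 0 0 0 5" --pt "0 0 0.56 0 0 0 5" --pt "0 0 0.56 0 0 0 5" --pt "0 0 0.56 0 0 0 5" --pt "0 0 0.56 0 0 0 5" --pt "0 0 0.56 0 0 0 5"

```text
time: 40.72
tool_pos: [0.5779, -0.0775, 0.112]
ee_rot: [-3.141, 0.001, 1.064]
wrist_force: [-4.5, 3.4, 4.8]
width: 0.0158
finger_force: 30.0
```

Emit:
servo_tool --pt "0 0 0 0 0 -0.06 5" --pt "0 0 0 0 0 -0.12 5" --pt "0 0 0 0 0 -0.18 5" --pt "0 0 0 0 0 -0.24 5" --pt "0 0 0 0 0 -0.31 5" --pt "0 0 0 0 0 -0.38 5" --pt "0 0 0 0 0 -0.45 5" --pt "0 0 0 0 0 -0.52 5" --pt "0 0 0 0 0 -0.59 5" --pt "0 0 0 0 0 -0.65 5" --pt "0 0 0 0 0 -0.667 5" --pt "0 0 0 0 0 -0.667 5"

```text
time: 41.72
tool_pos: [0.5768, -0.0775, 0.112]
ee_rot: [-3.138, -0.002, 2.113]
wrist_force: [-8.8, 2.6, 6.6]
width: 0.0154
finger_force: 30.0
```

Emit:
servo_tool --pt "0 0 0 0 0 0 48" --pt "0 0 0 0 0 0 48" --pt "0 0 0 0 0 0 48" --pt "0 0 0 0 0 0 48" --pt "0 0 -0.3 0 0 0 48" --pt "0 0 -0.6 0 0 0 48" --pt "0 0 -0.8 0 0 0 48" --pt "0 0 -0.8 0 0 0 48" --pt "0 0 -0.8 0 0 0 48"

```text
time: 42.47
tool_pos: [0.5797, -0.0783, 0.1925]
ee_rot: [3.139, 0.004, 2.112]
wrist_force: [0.5, 0.8, -0.0]
width: 0.0479
finger_force: 0.0
```

```bash
python3 -c "
from h import *
i=robot.snapshot('top')
for r in rects(i,185,200,250,315,120,.022): print(r)
s=robot.snapshot('scene'); a=cv2.resize(s[150:270,130:330],None,fx=3.5,fy=3.5,interpolation=cv2.INTER_CUBIC); cv2.imwrite('pics/s6.png',a[:,:,::-1])
go((.579,0.02,.19,165.8),(.58,.11,.16,165.8),(.5815,.1997,.1,165.8))"
```

```text
(array([0.5813, 0.1995]), np.float64(165.9), array([0.0351, 0.057 ]), array([210.5, 219. ]))
t 42.57 pos [ 0.5781 -0.078   0.1894] rpy [-179.9   -0.   121. ] w 0.0482 q6 -0.77
(0.579, 0.02, 0.19, 165.8) [ 0.835  0.512 -0.007] [-0.001 -0.001 -0.498]
(0.58, 0.11, 0.16, 165.8) [0.211 0.875 0.3  ] [0. 0. 0.]
(0.5815, 0.1997, 0.1, 165.8) [0.205 0.873 0.6  ] [0. 0. 0.]
```

View pics/s6.png

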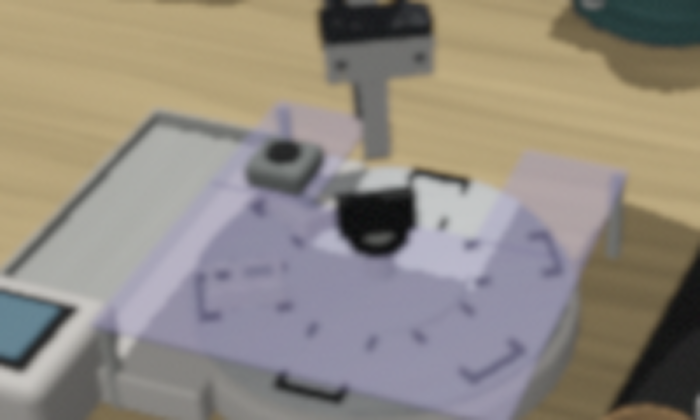

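The first cartridge shows at the second point, (245,285) under the cover, and the open seat is empty. Third cartridge next.

Emit:
servo_tool --pt "0.13 0.08 0 0 0 -0.07 64" --pt "0.27 0.16 0 0 0 -0.14 64" --pt "0.4 0.25 0 0 0 -0.21 64" --pt "0.54 0.33 0 0 0 -0.28 64" --pt "0.67 0.41 0 0 0 -0.35 64" --pt "0.8 0.49 0 0 0 -0.42 64" --pt "0.83 0.51 0 0 0 -0.49 64" --pt "0.83 0.51 0 0 0 -0.498 64"

```text
time: 43.23
tool_pos: [0.5786, 0.0206, 0.1884]
ee_rot: [-3.14, -0.004, 2.898]
wrist_force: [0.5, -0.1, -0.2]
width: 0.0644
finger_force: 0.0
```

Emit:
servo_tool --pt "0.07 0.29 0.1 0 0 0 64" --pt "0.14 0.58 0.2 0 0 0 64" --pt "0.21 0.87 0.3 0 0 0 64"

```text
time: 43.48
tool_pos: [0.5801, 0.1088, 0.159]
ee_rot: [-3.139, -0.001, 2.889]
wrist_force: [-0.1, 0.2, 0.6]
width: 0.0643
finger_force: 0.0
```

Emit:
servo_tool --pt "0.07 0.29 0.2 0 0 0 64" --pt "0.14 0.58 0.4 0 0 0 64" --pt "0.2 0.87 0.6 0 0 0 64" --pt "0.2 0.87 0.6 0 0 0 64" --pt "0.2 0.87 0.6 0 0 0 64" --pt "0.2 0.87 0.6 0 0 0 64"

```text
time: 43.98
tool_pos: [0.5825, 0.197, 0.1001]
ee_rot: [-3.139, -0.0, 2.892]
wrist_force: [-1.4, 0.8, 0.3]
width: 0.0642
finger_force: 0.0
```

```bash
python3 -c "
from h import *
go((.5815,.1995,.0235,165.8))"
```

```text
t 43.98 pos [0.5825 0.197  0.1001] rpy [-179.8   -0.   165.7] w 0.0642 q6 -1.09
(0.5815, 0.1995, 0.0235, 165.8) [0.015 0.024 0.766] [-0.002 -0.    -0.001]
```

Emit:
servo_tool --pt "0.015 0.02 0.3 0 0 0 64" --pt "0.015 0.02 0.6 0 0 0 64" --pt "0.015 0.02 0.765 0 0 0 64" --pt "0.015 0.02 0.765 0 0 0 64" --pt "0.015 0.02 0.765 0 0 0 64" --pt "0.015 0.02 0.765 0 0 0 20" --pt "0.015 0.02 0.765 0 0 0 20" --pt "0.015 0.02 0.765 0 0 0 20" --pt "0.015 0.02 0.765 0 0 0 20" --pt "0.015 0.02 0.765 0 0 0 20" --pt "0.015 0.02 0.765 0 0 0 20"

```text
time: 44.9
tool_pos: [0.5822, 0.2003, 0.0253]
ee_rot: [-3.141, 0.002, 2.894]
wrist_force: [-0.3, 0.2, 2.7]
width: 0.0337
finger_force: 30.0
```

Emit:
servo_tool --pt "0 0 -0.33 0 0 0 20" --pt "0 0 -0.66 0 0 0 20" --pt "0 0 -1 0 0 0 20" --pt "0 0 -1 0 0 0 20" --pt "0 0 -1 0 0 0 20"

```text
time: 45.32
tool_pos: [0.5833, 0.2009, 0.1277]
ee_rot: [3.14, 0.006, 2.894]
wrist_force: [0.2, -1.1, -1.3]
width: 0.0335
finger_force: 30.0
```

```bash
python3 -c "
from h import *
go((.546,.107,.165,181),(.51,.014,.165,181),(.4785,-.0792,.122,181),(.4785,-.0792,.067,181))"
```

```text
t 45.32 pos [0.5833 0.2009 0.1277] rpy [179.9   0.4 165.8] w 0.0335 q6 -1.08
(0.546, 0.107, 0.165, 181) [ 0.129 -1.001 -0.376] [ 0.001  0.004 -0.169]
(0.51, 0.014, 0.165, 181) [ 0.376 -0.924 -0.   ] [0. 0. 0.]
(0.4785, -0.0792, 0.122, 181) [ 0.331 -0.926  0.43 ] [0. 0. 0.]
(0.4785, -0.0792, 0.067, 181) [-0.   -0.    0.55] [0. 0. 0.]
```

Emit:
servo_tool --pt "0.03 -0.33 -0.2 0 0 -0.06 20" --pt "0.08 -0.66 -0.37 0 0 -0.12 20" --pt "0.129 -1 -0.376 0 0 -0.169 20" --pt "0.129 -1 -0.376 0 0 -0.169 20"

```text
time: 45.65
tool_pos: [0.5427, 0.1022, 0.1614]
ee_rot: [-3.137, -0.002, -3.126]
wrist_force: [-0.1, 0.8, 0.3]
width: 0.0334
finger_force: 30.0
```

Emit:
servo_tool --pt "0.12 -0.31 0 0 0 0 20" --pt "0.25 -0.62 0 0 0 0 20" --pt "0.376 -0.924 0 0 0 0 20"

```text
time: 45.9
tool_pos: [0.507, 0.0131, 0.1597]
ee_rot: [-3.141, -0.004, -3.123]
wrist_force: [0.8, -0.4, -1.1]
width: 0.0335
finger_force: 30.0
```

Emit:
servo_tool --pt "0.11 -0.31 0 0 0 0 20" --pt "0.22 -0.62 0.2 0 0 0 20" --pt "0.331 -0.926 0.43 0 0 0 20" --pt "0.331 -0.926 0.43 0 0 0 20" --pt "0.331 -0.926 0.43 0 0 0 20" --pt "0.331 -0.926 0.43 0 0 0 20" --pt "0.331 -0.926 0.43 0 0 0 20"

```text
time: 46.48
tool_pos: [0.4779, -0.0787, 0.1195]
ee_rot: [-3.141, 0.001, -3.123]
wrist_force: [-0.1, 0.9, -0.3]
width: 0.034
finger_force: 30.0
```

```bash
python3 -c "
from h import *
go((.4785,-.0792,.067,181))"
```

```text
t 46.48 pos [ 0.4779 -0.0787  0.1195] rpy [-179.9    0.  -178.9] w 0.034 q6 -1.87
(0.4785, -0.0792, 0.067, 181) [-0.005 -0.004  0.525] [-0.001  0.001  0.001]
```

Emit:
servo_tool --pt "-0.005 0 0.2 0 0 0 20" --pt "-0.005 0 0.35 0 0 0 20" --pt "-0.005 0 0.45 0 0 0 20" --pt "-0.005 0 0.5 0 0 0 20" --pt "-0.005 0 0.51 0 0 0 20" --pt "-0.005 0 0.51 0 0 0 20" --pt "-0.005 0 0.51 0 0 0 20"

```text
time: 47.07
tool_pos: [0.4784, -0.0796, 0.069]
ee_rot: [-3.14, 0.002, -3.123]
wrist_force: [0.4, 0.8, -0.1]
width: 0.0337
finger_force: 30.0
```

Emit:
servo_tool --pt "0 0 0 0 0 0 48" --pt "0 0 0 0 0 0 48" --pt "0 0 0 0 0 0 48" --pt "0 0 0 0 0 0 48" --pt "0 0 -0.3 0 0 0 48" --pt "0 0 -0.6 0 0 0 48" --pt "0 0 -1 0 0 0 48" --pt "0 0 -1 0 0 0 48"

```text
time: 47.73
tool_pos: [0.4818, -0.0809, 0.1771]
ee_rot: [-3.136, 0.015, -3.124]
wrist_force: [1.0, -0.3, 1.1]
width: 0.0478
finger_force: 0.0
```

Emit:
servo_tool --pt "-0.33 0 0 0 0 0.07 48" --pt "-0.66 0 0 0 0 0.14 48" --pt "-1 0 0 0 0 0.21 48" --pt "-1 0 0 0 0 0.28 48" --pt "-1 0 0 0 0 0.35 48" --pt "-1 0 0 0 0 0.42 48" --pt "-1 0 0 0 0 0.49 48" --pt "-1 0 0 0 0 0.56 48" --pt "-1 0 0 0 0 0.63 48" --pt "-1 0 0 0 0 0.667 48" --pt "-1 0 0 0 0 0.667 48" --pt "-1 0 0 0 0 0.667 48"

```text
time: 48.73
tool_pos: [0.5778, -0.0779, 0.1683]
ee_rot: [-3.141, 0.001, 2.113]
wrist_force: [0.0, -0.3, -0.1]
width: 0.048
finger_force: 0.0
```

```bash
python3 -c "
from h import *
s=robot.snapshot('scene'); a=cv2.resize(s[150:270,130:330],None,fx=3.5,fy=3.5,interpolation=cv2.INTER_CUBIC); cv2.imwrite('pics/s7.png',a[:,:,::-1])
go((.5785,-.0776,.112,121))"
```

```text
t 48.78 pos [ 0.5777 -0.0779  0.1683] rpy [-1.800e+02  1.000e-01  1.211e+02] w 0.0477 q6 -0.77
(0.5785, -0.0776, 0.112, 121) [-0.     0.008  0.563] [-0.     0.001  0.001]
```

View pics/s7.png

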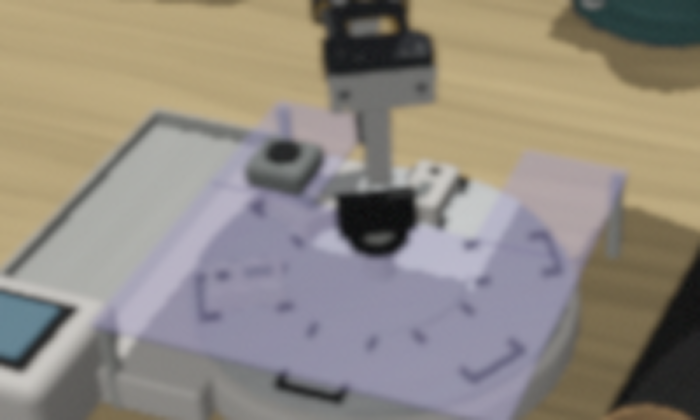

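The third cartridge is seated at (435,190). Last click.

Emit:
servo_tool --pt "0 0 0.2 0 0 0 48" --pt "0 0 0.4 0 0 0 48" --pt "0 0 0.56 0 0 0 48" --pt "0 0 0.56 0 0 0 48" --pt "0 0 0.56 0 0 0 48" --pt "0 0 0.56 0 0 0 5" --pt "0 0 0.56 0 0 0 5" --pt "0 0 0.56 0 0 0 5" --pt "0 0 0.56 0 0 0 5" --pt "0 0 0.56 0 0 0 5" --pt "0 0 0.56 0 0 0 5" --pt "0 0 0.56 0 0 0 5"

```text
time: 49.78
tool_pos: [0.5773, -0.0785, 0.1131]
ee_rot: [-3.14, 0.002, 2.111]
wrist_force: [-4.0, -1.6, 4.9]
width: 0.0161
finger_force: 30.0
```

Emit:
servo_tool --pt "0 0 0 0 0 -0.06 5" --pt "0 0 0 0 0 -0.12 5" --pt "0 0 0 0 0 -0.18 5" --pt "0 0 0 0 0 -0.24 5" --pt "0 0 0 0 0 -0.31 5" --pt "0 0 0 0 0 -0.38 5" --pt "0 0 0 0 0 -0.45 5" --pt "0 0 0 0 0 -0.52 5" --pt "0 0 0 0 0 -0.59 5" --pt "0 0 0 0 0 -0.65 5" --pt "0 0 0 0 0 -0.667 5" --pt "0 0 0 0 0 -0.667 5"

```text
time: 50.78
tool_pos: [0.5773, -0.0785, 0.1131]
ee_rot: [-3.139, -0.0, -3.124]
wrist_force: [-4.8, -2.6, 6.1]
width: 0.016
finger_force: 30.0
```

Emit:
servo_tool --pt "0 0 0 0 0 0 48" --pt "0 0 0 0 0 0 48" --pt "0 0 0 0 0 0 48" --pt "0 0 0 0 0 0 48" --pt "0 0 -0.3 0 0 0 48" --pt "0 0 -0.6 0 0 0 48" --pt "0 0 -0.9 0 0 0 48" --pt "0 0 -0.9 0 0 0 48" --pt "0 0 -0.9 0 0 0 48"

```text
time: 51.53
tool_pos: [0.5791, -0.0778, 0.2048]
ee_rot: [-3.139, 0.006, -3.124]
wrist_force: [0.6, 1.1, -0.6]
width: 0.0478
finger_force: 0.0
```

Emit:
servo_tool --pt "0.33 0 0 0 0 0 48" --pt "0.66 0 0 0 0 0 48" --pt "1 0 0 0 0 0 48" --pt "1 0 0 0 0 0 48"

```text
time: 51.87
tool_pos: [0.4717, -0.0786, 0.1989]
ee_rot: [3.141, -0.008, -3.125]
wrist_force: [0.1, 0.5, -0.3]
width: 0.0487
finger_force: 0.0
```

Emit:
servo_tool --pt "0.33 0 0 0 0 0 48" --pt "0.66 0 0 0 0 0 48" --pt "1 0 0 0 0 0 48" --pt "1 0 0 0 0 0 48" --pt "1 0 0 0 0 0 48" --pt "1 0 0 0 0 0 48"

```text
time: 52.37
tool_pos: [0.3783, -0.0813, 0.2016]
ee_rot: [-3.141, 0.0, -3.124]
wrist_force: [0.1, -0.1, -0.1]
width: 0.0481
finger_force: 0.0
```

```bash
python3 -c "
from h import *
i=robot.snapshot('top');s=robot.snapshot('scene')
a=np.hstack([cv2.resize(i[130:330,85:425],(475,280)),cv2.resize(s[160:280,150:285],(315,280),interpolation=cv2.INTER_CUBIC)])
cv2.imwrite('pics/s8.png',a[:,:,::-1]); go()"
```

```text
t 52.47 pos [ 0.3787 -0.0814  0.2018] rpy [-179.9   -0.  -179. ] w 0.0479 q6 -1.95
```

View pics/s8.png

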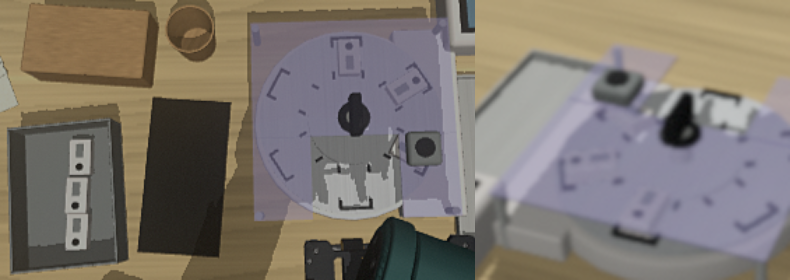

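The final picture shows the three finished cartridges in the tote. Fresh ones are at the third point (348,57), the second point (408,88) and under the head (edge at (397,150)). The open seat is empty, so I hand in.

```bash
python3 -c "
from bench import robot
print(robot.close_job())"
```

```text
the job is handed in; nothing more can be done
None
```

Job handed in at about 52 s: all three finished cartridges are in the tote, the three fresh ones are at the read, second and third points, and the open seat is empty; no verdict came back.

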